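Tighten the digestion vessel's collar with the tommy bar

TASK

The middle pressure vessel in the bench holder still has its collar loose: take the steel bar from its rest and tighten the collar with it, clockwise seen from above, working from one hole to the next because the neighbouring vessels limit the swing. Tighten by feel to about 1.4 newton metres, clearly past the point where it comes up against the seal but never more than 1.7 newton metres, then lay the bar back in the notches of its rest. Leave the wash bottle, the beaker and the box of wipes where they are.

Things in the scene. Friction and masses are not known exactly. Their poses are not given: they have to be found in the camera images.
- rack: Bench holder: plate 130 x 386 x 16 mm bolted down, three equal upright steel vessels in a row at y = -130, 0, +130 mm of its own frame. Origin under the middle vessel, at bench height; z up, -x side towards the robot. Vessel bodies 76 mm thick; hexagonal collars reach from 98 to 138 mm above the bench, vent screws to 147 mm. The outer vessels are closed, fixed, and only limit the bar's swing.
- rack_front (a point): Point on the holder's plate in front of the middle vessel, 60 mm from its axis along the holder's -x. A bar in the middle collar swings free (bar alone) up to 55 degrees to either side of the direction from the vessel's axis to this point; beyond that it meets the collars of the outer vessels (120 mm over corners, same height as the middle one).
- collar: The middle vessel's hexagonal steel screw collar, 104 mm over flats, 40 mm high, turning about the vessel's vertical axis. Origin on that axis at the collar's underside, 98 mm above the bench; z up. Six bar holes, one in the middle of each flat: the first along its own +x axis, the others every 60 degrees. Tightening is clockwise from above: its yaw falls.
- collar_flat (a point): Mouth of the collar's first bar hole, 52 mm from the axis, 117.5 mm above the bench; turns with the collar, its x axis points out along the hole. All holes point level at the axis, are 14 x 14 mm inside (a round bush is drawn about the mouth), with a blind bottom 22 mm from the axis, so 30 mm deep.
- lid: White round pressure disc, 52 mm wide, with a vent screw, in the collar's crown; does not turn. Origin on the vessel's axis, 98 mm up. The collar needs 60 to 125 degrees more; where it meets the seal under this disc differs per vessel and must be felt: the drag is 0.35 N m before, then rises by 30 N m per radian (1.4 N m after 2 degrees more, plus the give of bar and hand). Let go, it springs back a little and stays.
- bar: Plain round steel tommy bar, 12 mm thick, 180 mm long, about 160 g, ends tapered to 7 mm over the last 6 mm. Origin at its middle, own x axis along it. Starts level in its rest, middle 45 mm above the bench. Pushed home in a collar hole, its middle is 112 mm from the vessel's axis, so 12.5 N square to it there, with no twist in the hand, gives 1.4 N m; a hand that keeps the bar rigidly in line needs more (count its twist too).
- rest: White plastic rest for the bar, fixed to the bench on the robot's left or right: base 150 x 50 x 10 mm along its own x axis, with two saddles 16 mm wide at x = -60 and +60 mm, each with a 90 degree V notch open upwards, saddle tops 51 mm above the bench. Between the saddles (104 mm) only the 10 mm base. Origin: centre of its underside.
- rest_centre (a point): Where the bar's middle is when it lies in the notches: over the centre of the rest, 45 mm above the bench; its x axis is the direction of the bar.
- wash_bottle: White plastic bottle with a blue cap, 64 mm wide, 170 mm tall, on the bench; origin at the centre of its underside. Leave alone.
- beaker: Glass beaker, 68 mm wide, 85 mm tall; origin at the centre of its underside. Leave alone.
- wipes: Green carton of wipes, 115 x 120 x 75 mm, a tissue sticking out; origin at the centre of its underside. Leave alone.

How it is judged (in metres and radians):
On the way, in this order (a step that is already met when the one before it is completed fails the run):
1. the bar is in a hole of the middle collar, at least 14 mm deep (horizontal distance between bar and collar below 0.128 m and z of bar in the frame of collar between 0.012 and 0.027 m), for 0.1 s.
2. the collar is tightened against the seal with 0.7 N m or more (it then bears on the seal under the lid with over 11 N) (contact force between lid and collar above 11 N), for 0.2 s.
At the end, for the whole second after the job is handed in: The middle collar is left tight, still bearing on the seal under the lid with 4 N or more, and the bar lies at rest in both notches of its rest, its middle within 25 mm of the rest's centre and its direction within 6 degrees of the rest's (contact force between lid and collar above 4 N and distance between bar and rest_centre below 0.025 m and angle between the x axis of bar and the x axis of rest, either way round below 0.1 rad and z of bar in the frame of rest below 0.049 m and linear speed of bar below 0.02 m/s); the robot touches nothing.
It fails at once if the collar is overtightened, with more than about 1.8 N m (it bears on the seal under the lid with over 42 N) (contact force between lid and collar above 42 N).
It fails at once if the collar is turned with the gripper instead of the bar (contact force between the fingers and collar above 6 N).
It fails at once if the wash bottle, beaker or wipes are pushed away or knocked over (distance of any of wash_bottle, beaker, wipes from where it was at the start of the episode above 0.03 m).
It also fails if it takes over 72 s, if anything falls off the work surface, if the arm or the gripper's body presses on something with over 40 N, if the wrist force passes 120 N, or if a joint passes its speed limit or range.

ROBOT

A 6-joint arm with a two-finger parallel gripper is mounted at the origin on the work surface. World frame = base frame: x ahead of the robot, y to its left, z up, the work surface at z = 0. Lengths are in mm, angles in degrees, forces in N, time in s.
With the tool pointing down it reaches from about 350 to 850 mm from the base axis. Payload 8.1 kg.
Tool frame: the origin (TCP) lies on the mounting face of the last link; the fingertips stand 173 mm ahead of it and the grasp point (between the pads) lies 155 mm ahead of it; z points along the fingers, y is the direction in which the jaws open and shut (so a half turn about z gives the same grasp; the last joint's range is limited). The gripper opens to 85 mm and grips with 20 to 120 N. Pads are 22 mm wide; open, the fingers measure 114 mm over their backs; the gripper's body (76 mm by 85 mm) begins 54 mm behind the grasp point. The pads swing forward as they close: fully open they stand 13 mm farther back than shut.
Start: joints at [-72.216, 7.471, 85.268, -0, 87.261, -4.893], TCP at [231.348, -553.611, 404.692] pointing down, gripper open.
Joint ranges: [-169.43, 169.43], [-51.17, 129.36], [1.28, 143.12], [-76.62, 256.62], [0, 156.53], [-152.29, 152.29]. Speed limits (degrees/s): [136.94, 136.94, 159.86, 180, 180, 180].

INTERFACE

Orientations are given as [roll, pitch, yaw] about the fixed x, y, z axes, in that order (R = Rz(yaw) Ry(pitch) Rx(roll)).
In Python, from bench import * gives the robot as it stands.
- The arm moves only by the shell command python3 -m jog 'ROWS' [FORCE]. ROWS is JSON, a list of rows, each an object of numbers: "tx", "ty", "tz": the shift along the tool's x, y, z as a fraction of full scale; "ax", "ay", "az": the turn, a rotation vector about the tool's x, y, z as a fraction of full scale; "hand": the opening, from 0 (shut) to 1 (fully open). A call has 1 to 5 rows; each row is the pose to reach, as a shift and turn from the pose commanded when the call began, along the tool's axes at that moment; what a row does not reach only later rows make up. Full scale, the value 1, is 150 mm for a shift and 45 degrees for a turn. A row lasts 1/12 s, in which the tool goes at most 41.7 mm and 7.16 degrees, less where a joint would pass 70% of its speed; a pose out of reach is approached as far as the arm can. A call with a number of a shift or a turn outside -1 to 1 is refused whole. A call with a gripper value outside its range is refused whole. The fingers move at their own pace and stop on an object; FORCE is the grip in N (left out, the last holds). Time passes only in rows, so rows that repeat a pose let the fingers close. It gives the time, the measured TCP pose, the force and the opening at its end, in the units of the state.
- sense(): the state, without advancing time (a new reading comes with each control period).
- snapshot(name): name is "side" or "top" or "wrist"; returns a dict with "pixels" (400x640x3 uint8, red, green, blue), "z_map" (400x640 float32, mm along the optical axis (not along the pixel's ray), 0 where there is no reading), "intrinsics" (3x3 intrinsics, pixels), "R" (3x3) and "t" (3): a world point X has camera coordinates R X + t. Camera axes: x right, y down, z forward; pixel columns grow to the right and rows downward; lengths in mm; the calibration is good to about 2 mm. A picture is of the moment at which its call begins.
- hand_in(): hands the job in, once; it reports no verdict.
The state is a dict: "time": time; "joint_pos": joint angles; "qd": joint speeds; "joint_efforts": joint torques, N m; "tool_pos": TCP position; "tcp_rot": TCP orientation; "ft_force": force on the tool from outside, world axes, zero at the start; "wrist_torque": the same for the moment, N m; "finger_gap": finger opening in mm.
Only numpy, scipy, OpenCV 4.12 (cv2) and the standard library are available. Lean on these libraries where they do the work, as an engineer would, in place of code of your own. Each camera call takes 0.05 s, during which the arm holds its last target.

## Working session

There is one attempt and no reset: what is moved stays moved. The work goes in short steps, Python scripts to look and compute and a shell command to move; the robot and the scene stay as the last step left them, time stands still between calls to the robot, and variables do not carry over. Pictures are saved under pics/ and viewed, and the job is handed in when it is done.

```bash
ls -la; mkdir -p pics; cat > h.py <<'E'
from bench import *
import numpy as np, cv2
def save(n,f):
    s=snapshot(n); cv2.imwrite('pics/'+f+'.png',s['pixels'][:,:,::-1]); np.savez('pics/'+f+'.npz',**s); return s
E
python3 - <<'E'
from h import *
print(sense())
for n in ['side','top','wrist']:
    s=save(n,n+'0'); print(n,s['intrinsics'].round(1).tolist(),s['R'].round(3).tolist(),s['t'].round(1), -s['R'].T@s['t'])
E
```

```text
total 12
drwxr-xr-x  3 agent agent 4096 Dec  7 15:37 .
drwxr-xr-x 23 root  root  4096 Dec  7 15:37 ..
drwxr-xr-x  2 agent agent 4096 Dec  7 15:37 pics
{'time': 0.0, 'joint_pos': array([-7.22167596e+01,  7.51554719e+00,  8.53298105e+01, -1.32307535e-03,
        8.72647954e+01, -4.89364814e+00]), 'qd': array([-0.08163358,  0.08898531,  0.13898772, -0.15764552,  0.00238383,
        0.00552214]), 'joint_efforts': array([-2.38978319e-03, -5.69384122e+01, -5.00565612e+01, -6.96910447e-04,
        1.43995770e-02, -5.93143727e-05]), 'tool_pos': array([ 231.25682643, -553.37988659,  403.6344839 ]), 'tcp_rot': array([-1.79890136e+02, -8.08014180e-03,  2.26769452e+01]), 'ft_force': array([0.04683952, 0.13454591, 0.35881704]), 'wrist_torque': array([ 0.02024144, -0.014294  , -0.05326438]), 'finger_gap': 85.59323698660533}
side [[514.9, 0.0, 311.6], [0.0, 514.9, 201.9], [0.0, 0.0, 1.0]] [[-0.999, -0.037, 0.003], [-0.025, 0.63, -0.776], [0.027, -0.776, -0.631]] [ 527.6   92.4 1464.1] [ 490.23637878 1096.74967984  993.62167837]
top [[371.6, 0.0, 320.2], [0.0, 371.6, 200.8], [0.0, 0.0, 1.0]] [[0.012, -1.0, -0.004], [-0.992, -0.011, -0.124], [0.124, 0.005, -0.992]] [-14.9 547.5 887.3] [433.65646168 -13.69284891 948.18064871]
wrist [[293.0, 0.0, 319.5], [0.0, 293.0, 198.4], [0.0, 0.0, 1.0]] [[0.385, -0.923, -0.002], [-0.872, -0.365, 0.325], [-0.301, -0.123, -0.946]] [-598.8  -42.6  382. ] [ 308.44483949 -521.03649706  373.68052546]
```

View pics/top0.png

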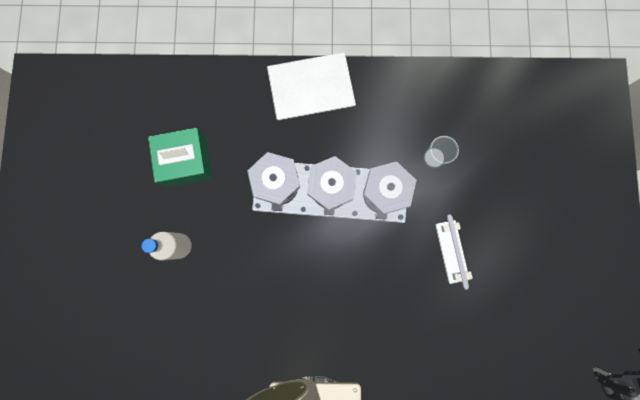

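View pics/side0.png

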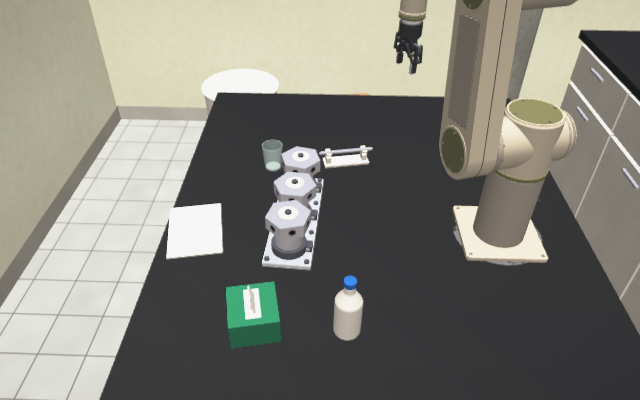

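View pics/wrist0.png

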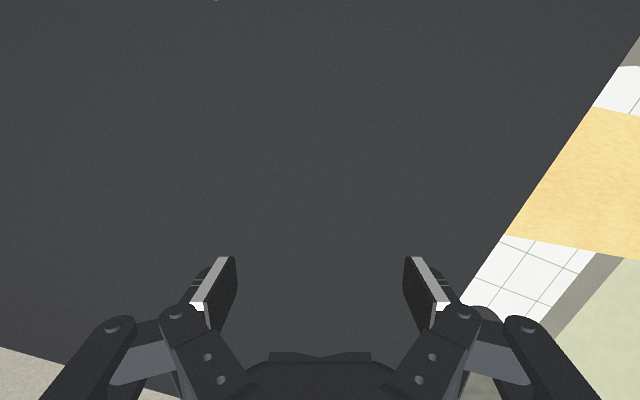

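The top view shows the three collars at about (273,178), (332,183) and (390,187). The rest and bar run (450,217)–(466,287), on the robot's right. Next I'll zoom in and measure.

```bash
cat >> h.py <<'E'
def unproj(s,u,v,z=None):
    K,R,t=s['intrinsics'],s['R'],s['t']
    d=np.stack([(np.asarray(u)-K[0,2])/K[0,0],(np.asarray(v)-K[1,2])/K[1,1],np.ones(np.shape(u))],-1)
    c=-R.T@t; D=d@R
    if z is None: k=s['z_map'][np.asarray(v).astype(int),np.asarray(u).astype(int)]
    else: k=(z-c[2])/D[...,2]
    return c+D*np.asarray(k)[...,None]
def load(f): 
    d=np.load('pics/'+f+'.npz'); return {k:d[k] for k in d.files}
def proj(s,X):
    q=np.asarray(X)@s['R'].T+s['t']; q=q@s['intrinsics'].T; return q[...,:2]/q[...,2:]
E
python3 - <<'E'
from h import *
for n,(a,b,c,d) in {'top0':(240,140,480,300),'side0':(240,130,390,270)}.items():
    s=load(n); im=s['pixels'][b:d,a:c,::-1]; k=min(800/im.shape[1],600/im.shape[0]); cv2.imwrite('pics/z_'+n+'.png',cv2.resize(im,None,fx=k,fy=k,interpolation=cv2.INTER_CUBIC)); print(k)
s=load('top0')
v,u=np.mgrid[0:400,0:640]; P=unproj(s,u,v); z=P[...,2]
ok=(s['z_map']>0)
m=(ok&(z>132)&(z<144)&(P[...,0]>300)&(P[...,0]<700)&(abs(P[...,1])<300)).astype(np.uint8)
n,l,st,ce=cv2.connectedComponentsWithStats(m)
for i in range(1,n):
    if st[i,4]<200: continue
    cs,_=cv2.findContours((l==i).astype(np.uint8),cv2.RETR_EXTERNAL,cv2.CHAIN_APPROX_NONE)
    h=cv2.convexHull(cs[0]); a=cv2.approxPolyDP(h,4,True)[:,0]
    W=unproj(s,a[:,0],a[:,1],138.)
    mu=cv2.moments(h); c=unproj(s,mu['m10']/mu['m00'],mu['m01']/mu['m00'],138.)
    print(st[i],np.median(z[l==i]),c.round(1),len(a)); 
    if len(a)==6:
        print(W.round(0).tolist()); e=np.roll(W,-1,0)-W; an=np.degrees(np.arctan2(e[:,1],e[:,0])); print('edge lens',np.linalg.norm(e,axis=1).round(0),'mod60',(an%60).round(1))
# white discs
hs=cv2.cvtColor(s['pixels'],cv2.COLOR_RGB2HSV)
w=((hs[...,2]>225)&(hs[...,1]<12)).astype(np.uint8)
n,l,st,ce=cv2.connectedComponentsWithStats(w)
for i in range(1,n):
    if st[i,4]<60: continue
    print('white',st[i],ce[i],np.median(z[l==i]).round(1),unproj(s,*ce[i],138.).round(1))
# bar
m=ok&(P[...,0]>250)&(P[...,0]<520)&(P[...,1]<-220)&(P[...,1]>-420)&(z>41)&(z<60)
print('rest top pts',m.sum(),P[m].mean(0))
E
```

```text
3.3333333333333335
4.285714285714286
[ 248  152   52   52 1824] 137.85127858436095 [585.4  95.  138. ] 6
[[643.0, 111.0, 138.0], [628.0, 53.0, 138.0], [569.0, 38.0, 138.0], [529.0, 79.0, 138.0], [550.0, 139.0, 138.0], [602.0, 152.0, 138.0]]
edge lens [60. 60. 58. 64. 53. 58.] mod60 [15.3 13.9 14.7 10.3 14.  15.3]
[ 307  156   50   53 1828] 137.59574401191628 [576.5 -34.1 138. ] 6
[[636.0, -41.0, 138.0], [600.0, -88.0, 138.0], [553.0, -83.0, 138.0], [519.0, -26.0, 138.0], [554.0, 20.0, 138.0], [610.0, 14.0, 138.0]]
edge lens [59. 47. 66. 58. 57. 61.] mod60 [52.6 54.6  0.7 53.1 54.1 54.8]
[ 365  161   52   52 1842] 137.44878507128152 [ 567.6 -163.2  138. ] 6
[[626.0, -177.0, 138.0], [583.0, -220.0, 138.0], [528.0, -206.0, 138.0], [511.0, -149.0, 138.0], [560.0, -108.0, 138.0], [609.0, -121.0, 138.0]]
edge lens [61. 58. 59. 64. 51. 58.] mod60 [45.8 45.6 45.7 40.6 44.8 46.5]
white [ 268   53   87   66 4191] [310.90264853  85.42018611] 5.8 [800.1  15.1 138. ]
white [158 145  36  19 282] [176.69503546 154.5248227 ] 76.3 [635.3 312.7 138. ]
white [261 166  24  24 381] [272.76902887 177.23097113] 139.7 [586.1  96.5 138. ]
white [320 170  24  24 376] [331.45212766 181.65425532] 139.5 [577.5 -33.6 138. ]
white [379 175  24  23 354] [390.39830508 186.47457627] 139.3 [ 568.2 -163.7  138. ]
white [437 222  23  61 611] [448.04255319 251.03600655] 9.2 [ 428.4 -286.3  138. ]
white [455 229  12  43 104] [460.51923077 249.61538462] 10.0 [ 431.8 -313.3  138. ]
rest top pts 519 [ 427.14448736 -339.89003639   48.02331794]
```

View pics/z_top0.png

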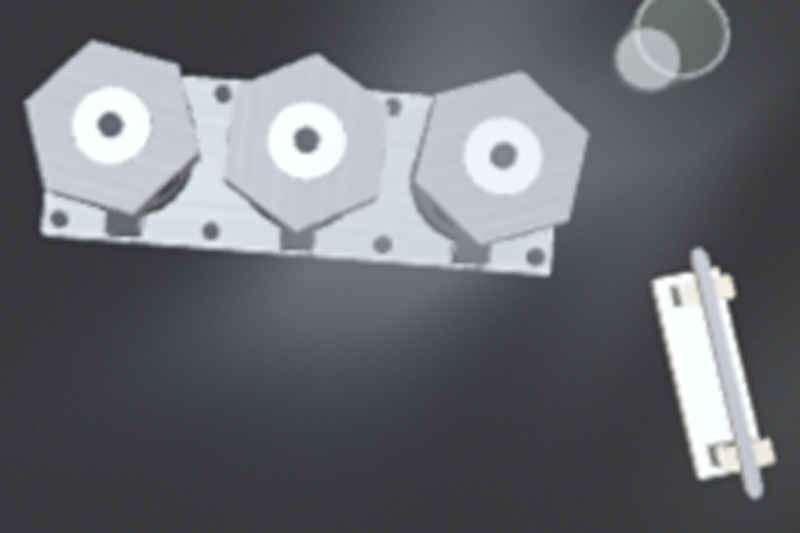

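View pics/z_side0.png

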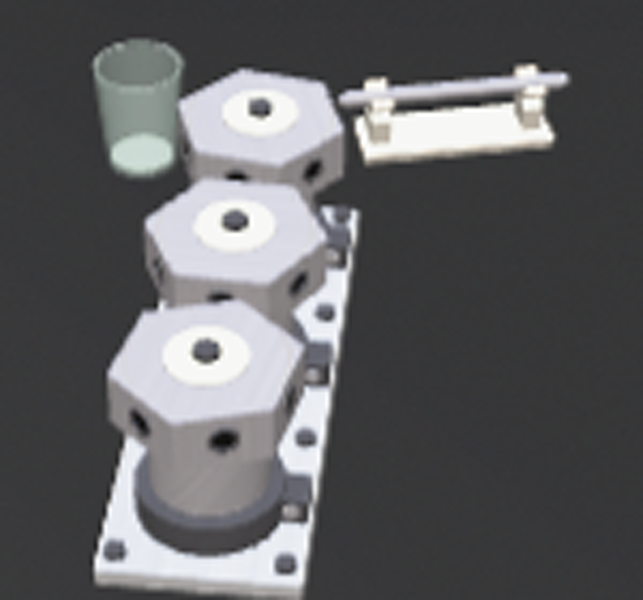

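The middle collar's two near flats are cleanly visible in the side view. The bar ends are at about (449.7,215.6) and (466.2,287.6) in the top view.

```bash
python3 - <<'E'
from h import *
s=load('top0')
v,u=np.mgrid[0:400,0:640]; P=unproj(s,u,v); z=P[...,2]
p=s['pixels'].astype(int)
m=(s['z_map']>0)&(P[...,0]>300)&(P[...,0]<530)&(P[...,1]<-270)&(P[...,1]>-420)&(z>38)&(z<60)&(p[...,2]-p[...,0]>5)
print(m.sum(),z[m].min(),z[m].max())
pts=np.stack([u[m],v[m]],1).astype(np.float32)
W=unproj(s,pts[:,0],pts[:,1],45.)[:,:2].astype(np.float32)
vx,vy,x0,y0=cv2.fitLine(W,cv2.DIST_HUBER,0,.01,.01).ravel()
t=(W-[x0,y0])@[vx,vy]; print('bar yaw',np.degrees(np.arctan2(vy,vx)),'len',np.ptp(t),'mid',np.array([x0,y0])+(t.max()+t.min())/2*np.array([vx,vy]))
for a,b in [((449.7,215.6),(466.2,287.6))]:
    A=unproj(s,*a,45.);B=unproj(s,*b,45.); print(A,B,np.linalg.norm(A-B),(A+B)/2,np.degrees(np.arctan2(*(A-B)[1::-1])))
# side camera, same
s2=load('side0'); P2=unproj(s2,u,v); z=P2[...,2];p=s2['pixels'].astype(int)
m=(s2['z_map']>0)&(P2[...,0]>300)&(P2[...,0]<530)&(P2[...,1]<-270)&(P2[...,1]>-420)&(z>38)&(z<60)&(p[...,2]-p[...,0]>5)
W=unproj(s2,u[m].astype(float),v[m].astype(float),46.)[:,:2].astype(np.float32)
vx,vy,x0,y0=cv2.fitLine(W,cv2.DIST_HUBER,0,.01,.01).ravel()
t=(W-[x0,y0])@[vx,vy]; print(m.sum(),'side bar yaw',np.degrees(np.arctan2(vy,vx)),'len',np.ptp(t),'mid',np.array([x0,y0])+(t.max()+t.min())/2*np.array([vx,vy]))
# side discs
hs=cv2.cvtColor(s2['pixels'],cv2.COLOR_RGB2HSV)
w=((hs[...,2]>225)&(hs[...,1]<20)&(z>130)&(z<160)).astype(np.uint8)
n,l,st,ce=cv2.connectedComponentsWithStats(w)
for i in range(1,n):
    if st[i,4]>30: print('disc side',st[i],unproj(s2,*ce[i],139.).round(1))
E
```

```text
287 43.980162002920224 54.1795681129164
bar yaw 11.755486 len 179.85376 mid [ 428.79526 -341.16855]
[ 513.38611385 -324.23593712   45.        ] [ 342.19988203 -357.97149485   45.        ] 174.47869159119608 [ 427.79299794 -341.10371599   45.        ] 11.148385658561626
91 side bar yaw 10.401987 len 177.71704 mid [ 428.91794 -349.9645 ]
disc side [283 147  36  21 475] [ 567.1 -161.7  139. ]
disc side [277 173  39  22 595] [576.8 -31.5 139. ]
disc side [266 201  41  27 751] [586.5  97.9 139. ]
disc side [342 292  15   8  42] [434.2 363.5 139. ]
```

```bash
cat >> h.py <<'E'
from scipy.spatial.transform import Rotation as Ro
def plan(p,yaw,ref=None,roll=180,pitch=0):
    """shift/turn fractions from ref (pos,rpy) or measured pose"""
    st=sense(); p0,r0=(st['tool_pos'],st['tcp_rot']) if ref is None else ref
    R0=Ro.from_euler('xyz',r0,degrees=True); R1=Ro.from_euler('xyz',[roll,pitch,yaw],degrees=True)
    d=R0.inv().apply(np.asarray(p)-p0); w=(R0.inv()*R1).as_rotvec(degrees=True)
    print('d mm',d.round(2),'frac',(d/150).round(4),'turn',w.round(2),'frac',(w/45).round(4))
E
python3 - <<'E'
from h import *
plan([404.3,-346,320],11.4,([231.348,-553.611,404.692],[180,0,22.68]))
E
```

```text
d mm [ 239.63 -124.87   84.69] frac [ 1.5975 -0.8325  0.5646] turn [-0.   -0.   11.28] frac [-0.     -0.      0.2507]
```

```bash
python3 -m jog '[{"tx":0.8,"ty":-0.42,"tz":0.2,"az":0.25,"hand":1},{"tx":0.8,"ty":-0.42,"tz":0.2,"az":0.25,"hand":1},{"tx":0.8,"ty":-0.42,"tz":0.2,"az":0.25,"hand":1},{"tx":0.8,"ty":-0.42,"tz":0.2,"az":0.25,"hand":1}]'; python3 - <<'E'
from h import *
plan([404.3,-346,320],11.4)
E
```

```text
d mm [ 239.61 -124.59   84.12] frac [ 1.5974 -0.8306  0.5608] turn [-0.08  0.   11.28] frac [-0.0018  0.      0.2506]invalid input at $[0]: expected keys tx, ty, tz, ax, ay, az, hand
```

```bash
python3 -m jog '[{"tx":0.8,"ty":-0.42,"tz":0.2,"ax":0,"ay":0,"az":0.25,"hand":1},{"tx":0.8,"ty":-0.42,"tz":0.2,"ax":0,"ay":0,"az":0.25,"hand":1},{"tx":0.8,"ty":-0.42,"tz":0.2,"ax":0,"ay":0,"az":0.25,"hand":1},{"tx":0.8,"ty":-0.42,"tz":0.2,"ax":0,"ay":0,"az":0.25,"hand":1}]'; python3 - <<'E'
from h import *
plan([404.3,-346,320],11.4)
E
```

```text
time: 0.48
tool_pos: [320.0, -445.5, 372.6]
tcp_rot: [-179.8, -0.0, 11.5]
ft_force: [-0.6, 0.9, -0.1]
finger_gap: 85.6
d mm [102.5  -80.46  53.02] frac [ 0.6833 -0.5364  0.3535] turn [-0.23 -0.04  0.13] frac [-0.005  -0.0008  0.003 ]
```

```bash
python3 -m jog '[{"tx":0.68,"ty":-0.53,"tz":0.36,"ax":0,"ay":0,"az":0,"hand":1},{"tx":0.68,"ty":-0.53,"tz":0.36,"ax":0,"ay":0,"az":0,"hand":1},{"tx":0.68,"ty":-0.53,"tz":0.36,"ax":0,"ay":0,"az":0,"hand":1},{"tx":0.68,"ty":-0.53,"tz":0.36,"ax":0,"ay":0,"az":0,"hand":1},{"tx":0.68,"ty":-0.53,"tz":0.36,"ax":0,"ay":0,"az":0,"hand":1}]'; python3 - <<'E'
from h import *
save('wrist','w1')
plan([404.3,-346,320],11.4)
E
```

```text
time: 0.9
tool_pos: [403.3, -348.0, 318.2]
tcp_rot: [-179.8, 0.1, 11.7]
ft_force: [-0.8, -1.3, 0.1]
finger_gap: 85.5
d mm [ 2.44 -3.24 -0.5 ] frac [ 0.0163 -0.0216 -0.0033] turn [-0.11  0.08  0.22] frac [-0.0024  0.0018  0.005 ]
```

View pics/w1.png

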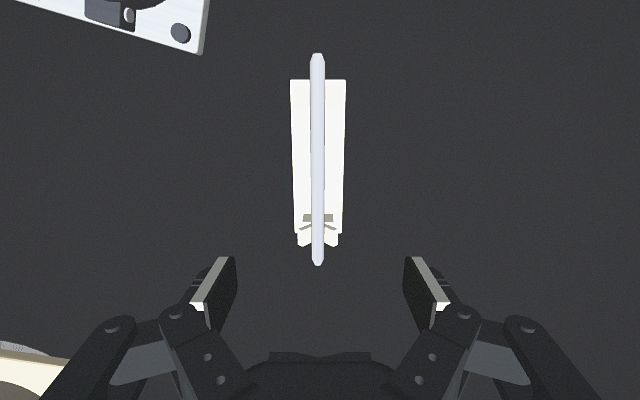

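The bar spans (317,55)–(318,265), nearly centred between the pads, and the rest lies beneath it.

```bash
python3 - <<'E'
from h import *
s=load('w1'); 
v,u=np.mgrid[0:400,0:640]; P=unproj(s,u,v); z=P[...,2]
p=s['pixels'].astype(int)
m=(s['z_map']>0)&(z>38)&(z<62)&(p[...,2]-p[...,0]>5)&(u>290)&(u<350)&(v>40)&(v<280)
W=unproj(s,u[m].astype(float),v[m].astype(float),47.)[:,:2].astype(np.float32)
vx,vy,x0,y0=cv2.fitLine(W,cv2.DIST_HUBER,0,.01,.01).ravel()
t=(W-[x0,y0])@[vx,vy]; print(m.sum(),'yaw',np.degrees(np.arctan2(vy,vx)),'len',np.ptp(t),'mid',np.array([x0,y0])+(t.max()+t.min())/2*np.array([vx,vy]), np.median(z[m]))
m=((s['z_map']>0)&(z>6)&(z<14)&(p.min(-1)>200)&(u>280)&(u<360)&(v>60)&(v<250)).astype(np.uint8)
pts=cv2.findNonZero(m)[:,0].astype(float)
W=unproj(s,pts[:,0],pts[:,1],10.)[:,:2].astype(np.float32)
print('rest base',cv2.minAreaRect(W))
print(sense()['tool_pos'],sense()['tcp_rot'])
# where TCP axis projects
E
```

```text
2344 yaw 11.554296 len 180.84418 mid [ 426.32758 -339.7426 ] 50.915293842164644
rest base ((426.2754821777344, -339.83953857421875), (147.57086181640625, 49.2448616027832), 11.674781799316406)
[ 402.56374567 -349.66469277  319.49811561] [-1.79891127e+02  7.85726814e-02  1.16245284e+01]
```

```bash
python3 -m jog '[{"tx":0,"ty":0,"tz":0,"ax":0,"ay":0,"az":0,"hand":1},{"tx":0,"ty":0,"tz":0,"ax":0,"ay":0,"az":0,"hand":1}]'; python3 - <<'E'
from h import *
plan([401.8,-344.8,200],11.6)
E
```

```text
time: 1.12
tool_pos: [401.6, -352.2, 321.5]
tcp_rot: [179.9, -0.0, 11.4]
ft_force: [0.1, -0.6, 0.6]
finger_gap: 85.3
d mm [  1.6   -7.36 121.48] frac [ 0.0106 -0.0491  0.8099] turn [ 0.08 -0.02 -0.21] frac [ 0.0017 -0.0003 -0.0047]
```

```bash
python3 -m jog '[{"tx":0.01,"ty":-0.05,"tz":0.4,"ax":0,"ay":0,"az":0,"hand":1},{"tx":0.01,"ty":-0.05,"tz":0.4,"ax":0,"ay":0,"az":0,"hand":1},{"tx":0.01,"ty":-0.05,"tz":0.4,"ax":0,"ay":0,"az":0,"hand":1},{"tx":0.01,"ty":-0.05,"tz":0.4,"ax":0,"ay":0,"az":0,"hand":1},{"tx":0.01,"ty":-0.05,"tz":0.4,"ax":0,"ay":0,"az":0,"hand":1}]'; cat > mb.py <<'E'
from h import *
import sys
s=save('wrist',sys.argv[1])
v,u=np.mgrid[0:400,0:640]; P=unproj(s,u,v); z=P[...,2]
p=s['pixels'].astype(int)
m=(s['z_map']>0)&(z>38)&(z<62)&(p[...,2]-p[...,0]>5)&(u>270)&(u<370)&(v<330)
W=unproj(s,u[m].astype(float),v[m].astype(float),47.)[:,:2].astype(np.float32)
vx,vy,x0,y0=cv2.fitLine(W,cv2.DIST_HUBER,0,.01,.01).ravel()
t=(W-[x0,y0])@[vx,vy]; print(m.sum(),'yaw',np.degrees(np.arctan2(vy,vx)),'len',np.ptp(t),'mid',np.array([x0,y0])+(t.max()+t.min())/2*np.array([vx,vy]), np.median(z[m]))
plan([401.8,-344.8,200],11.6)
E
python3 mb.py w2
```

```text
time: 1.53
tool_pos: [402.1, -344.8, 262.6]
tcp_rot: [179.9, -0.1, 11.4]
ft_force: [0.7, -0.0, 1.5]
finger_gap: 85.3
3876 yaw 11.721469 len 181.37808 mid [ 426.21518 -339.93976] 50.8575329171108
d mm [-0.67 -0.35 63.09] frac [-0.0045 -0.0023  0.4206] turn [ 0.18 -0.11 -0.23] frac [ 0.0039 -0.0023 -0.0051]
```

View pics/w2.png

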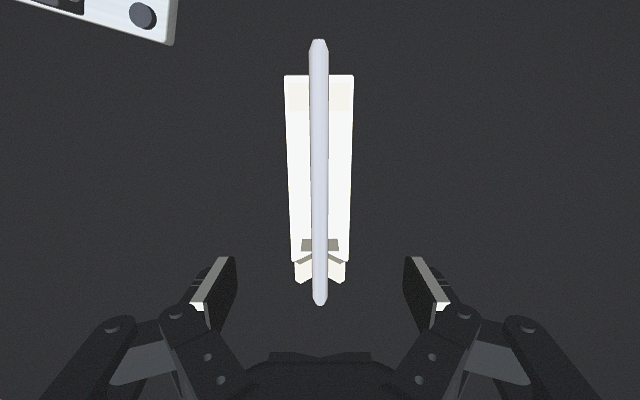

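The bar is centred at (319,40)–(320,305), and all the measurements agree. I'll descend and grip.

```bash
python3 -m jog '[{"tx":0,"ty":0,"tz":0.2,"ax":0,"ay":0,"az":-0.005,"hand":1},{"tx":0,"ty":0,"tz":0.42,"ax":0,"ay":0,"az":-0.005,"hand":1},{"tx":0,"ty":0,"tz":0.42,"ax":0,"ay":0,"az":-0.005,"hand":1},{"tx":0,"ty":0,"tz":0.42,"ax":0,"ay":0,"az":-0.005,"hand":1},{"tx":0,"ty":0,"tz":0.42,"ax":0,"ay":0,"az":-0.005,"hand":1}]'; python3 -m jog '[{"tx":0,"ty":0,"tz":0,"ax":0,"ay":0,"az":0,"hand":0},{"tx":0,"ty":0,"tz":0,"ax":0,"ay":0,"az":0,"hand":0},{"tx":0,"ty":0,"tz":0,"ax":0,"ay":0,"az":0,"hand":0},{"tx":0,"ty":0,"tz":0,"ax":0,"ay":0,"az":0,"hand":0},{"tx":0,"ty":0,"tz":0,"ax":0,"ay":0,"az":0,"hand":0}]' 80;  python3 -m jog '[{"tx":0,"ty":0,"tz":0,"ax":0,"ay":0,"az":0,"hand":0},{"tx":0,"ty":0,"tz":0,"ax":0,"ay":0,"az":0,"hand":0},{"tx":0,"ty":0,"tz":0,"ax":0,"ay":0,"az":0,"hand":0},{"tx":0,"ty":0,"tz":0,"ax":0,"ay":0,"az":0,"hand":0},{"tx":0,"ty":0,"tz":0,"ax":0,"ay":0,"az":0,"hand":0}]'; python3 mb.py w3; python3 -c "
from h import *; print(sense())"
```

```text
time: 2.0
tool_pos: [402.7, -344.4, 200.0]
tcp_rot: [179.9, -0.1, 11.6]
ft_force: [-0.4, 0.3, 0.9]
finger_gap: 85.7
time: 2.42
tool_pos: [402.2, -343.6, 198.3]
tcp_rot: [180.0, -0.0, 11.7]
ft_force: [0.1, 0.2, 0.3]
finger_gap: 25.4
time: 2.83
tool_pos: [402.4, -344.4, 198.5]
tcp_rot: [179.8, -0.1, 11.6]
ft_force: [1.6, -5.4, 2.2]
finger_gap: 9.7
7221 yaw 11.590058 len 144.92651 mid [ 444.5689  -335.78848] 51.000512705208735
d mm [-0.7   0.32 -1.43] frac [-0.0046  0.0021 -0.0096] turn [ 0.16 -0.06  0.04] frac [ 0.0035 -0.0013  0.0009]
{'time': 2.8833, 'joint_pos': array([-4.60889713e+01,  8.30996491e+00,  1.07131269e+02, -3.63683827e-02,
        6.43934903e+01,  3.22860927e+01]), 'qd': array([ 0.03917947,  0.01845973, -0.04569569,  0.03221372,  0.12794025,
        0.03791408]), 'joint_efforts': array([  1.85394946, -48.66301417, -39.50858831,   0.90235166,
         1.52059313,  -0.06779475]), 'tool_pos': array([ 402.42011796, -344.34917685,  198.56669326]), 'tcp_rot': array([ 1.79842739e+02, -6.05150957e-02,  1.16406898e+01]), 'ft_force': array([ 0.99657714, -5.49072731,  0.61640705]), 'wrist_torque': array([-0.88746831, -0.16474668, -0.02210692]), 'finger_gap': 9.622144795607536}
```

View pics/w3.png

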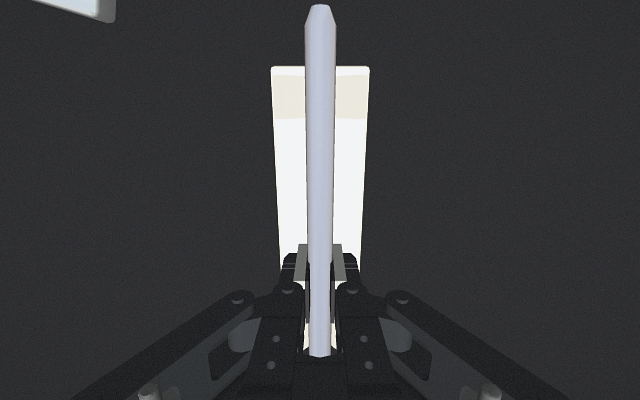

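The bar is gripped, running from its tip at (320,5) to the pads at (320,300). Next I'll lift it.

```bash
python3 -m jog '[{"tx":0,"ty":0,"tz":-0.15,"ax":0,"ay":0,"az":0,"hand":0},{"tx":0,"ty":0,"tz":-0.4,"ax":0,"ay":0,"az":0,"hand":0},{"tx":0,"ty":0,"tz":-0.65,"ax":0,"ay":0,"az":0,"hand":0},{"tx":0,"ty":0,"tz":-0.85,"ax":0,"ay":0,"az":0,"hand":0},{"tx":0,"ty":0,"tz":-0.85,"ax":0,"ay":0,"az":0,"hand":0}]' ; python3 - <<'E'
from h import *
plan([412,-107,326],24.2)
E
```

```text
time: 3.3
tool_pos: [403.5, -344.7, 332.6]
tcp_rot: [179.5, -0.3, 11.7]
ft_force: [1.1, -1.3, -0.6]
finger_gap: 9.4
d mm [  56.36 -231.17    5.01] frac [ 0.3757 -1.5411  0.0334] turn [  0.52  -0.27 -12.54] frac [ 0.0115 -0.006  -0.2786]
```

```bash
python3 -m jog '[{"tx":0.05,"ty":-0.2,"tz":0,"ax":0,"ay":0,"az":-0.05,"hand":0},{"tx":0.1,"ty":-0.4,"tz":0,"ax":0,"ay":0,"az":-0.1,"hand":0},{"tx":0.15,"ty":-0.6,"tz":0,"ax":0,"ay":0,"az":-0.15,"hand":0},{"tx":0.19,"ty":-0.77,"tz":0,"ax":0,"ay":0,"az":-0.2,"hand":0},{"tx":0.19,"ty":-0.77,"tz":0,"ax":0,"ay":0,"az":-0.28,"hand":0}]' ; python3 -m jog '[{"tx":0,"ty":0,"tz":0,"ax":0,"ay":0,"az":0,"hand":0},{"tx":0,"ty":0,"tz":0,"ax":0,"ay":0,"az":0,"hand":0}]'; python3 - <<'E'
from h import *
plan([412,-107,326],24.2)
E
```

```text
time: 3.72
tool_pos: [406.2, -220.6, 323.6]
tcp_rot: [-179.8, 0.0, 24.5]
ft_force: [-0.6, -0.9, -1.4]
finger_gap: 9.2
time: 3.88
tool_pos: [406.4, -224.3, 324.5]
tcp_rot: [-180.0, 0.0, 24.2]
ft_force: [-0.7, -0.1, -1.7]
finger_gap: 9.7
d mm [  53.15 -104.67   -1.4 ] frac [ 0.3544 -0.6978 -0.0093] turn [-0.05  0.04 -0.  ] frac [-0.0011  0.0008 -0.0001]
```

```bash
python3 -m jog '[{"tx":0.1,"ty":-0.2,"tz":0,"ax":0,"ay":0,"az":0,"hand":0},{"tx":0.2,"ty":-0.4,"tz":0,"ax":0,"ay":0,"az":0,"hand":0},{"tx":0.3,"ty":-0.6,"tz":0,"ax":0,"ay":0,"az":0,"hand":0},{"tx":0.35,"ty":-0.7,"tz":0,"ax":0,"ay":0,"az":0,"hand":0},{"tx":0.35,"ty":-0.7,"tz":0,"ax":0,"ay":0,"az":0,"hand":0}]' ; python3 -m jog '[{"tx":0,"ty":0,"tz":0,"ax":0,"ay":0,"az":0,"hand":0},{"tx":0,"ty":0,"tz":0,"ax":0,"ay":0,"az":0,"hand":0}]'; python3 - <<'E'
from h import *
plan([412,-107,326],24.2)
save('wrist','w4')
E
```

```text
time: 4.3
tool_pos: [411.3, -105.3, 324.7]
tcp_rot: [-179.9, 0.0, 24.2]
ft_force: [-0.7, 0.0, -1.7]
finger_gap: 9.2
time: 4.47
tool_pos: [411.4, -108.1, 325.1]
tcp_rot: [180.0, 0.0, 24.2]
ft_force: [0.1, 0.0, -0.7]
finger_gap: 9.5
d mm [ 1.01 -0.8  -0.88] frac [ 0.0067 -0.0053 -0.0058] turn [ 0.02  0.02 -0.03] frac [ 0.0004  0.0005 -0.0007]
```

View pics/w4.png

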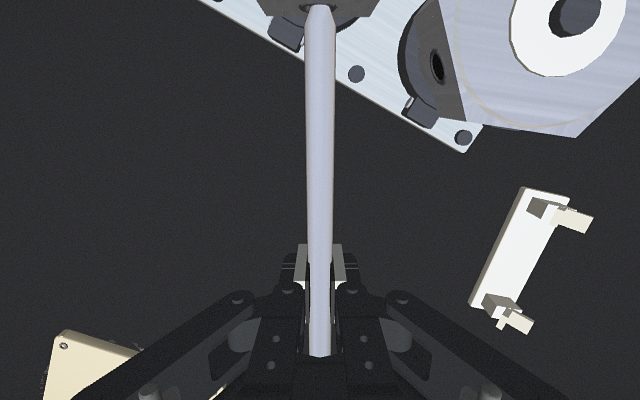

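The bar tip is at (319,8) and the middle collar is mostly out of frame, so I'll back off to measure the collar with this camera.

```bash
python3 -m jog '[{"tx":-0.25,"ty":0,"tz":-0.15,"ax":0,"ay":0,"az":0,"hand":0},{"tx":-0.5,"ty":0,"tz":-0.3,"ax":0,"ay":0,"az":0,"hand":0},{"tx":-0.6,"ty":0,"tz":-0.5,"ax":0,"ay":0,"az":0,"hand":0},{"tx":-0.6,"ty":0,"tz":-0.5,"ax":0,"ay":0,"az":0,"hand":0},{"tx":-0.6,"ty":0,"tz":-0.5,"ax":0,"ay":0,"az":0,"hand":0}]' ; python3 -m jog '[{"tx":0,"ty":0,"tz":0,"ax":0,"ay":0,"az":0,"hand":0},{"tx":0,"ty":0,"tz":0,"ax":0,"ay":0,"az":0,"hand":0}]'; python3 - <<'E'
from h import *
s=save('wrist','w5'); print(sense()['tool_pos'],sense()['tcp_rot'])
v,u=np.mgrid[0:400,0:640]; P=unproj(s,u,v)
for r in range(10,260,30):
    m=(s['z_map'][r]>0)&(abs(u[r]-319)<9); print(r,P[r][m][:,2].max().round(1),end=' ')
E
```

```text
time: 4.93
tool_pos: [329.0, -145.9, 402.4]
tcp_rot: [179.8, -0.1, 24.0]
ft_force: [0.8, -0.2, -1.6]
finger_gap: 9.6
time: 5.1
tool_pos: [329.3, -144.4, 399.0]
tcp_rot: [-179.9, 0.1, 24.2]
ft_force: [0.4, 0.3, -1.6]
finger_gap: 9.5
[ 329.31939158 -144.21096093  398.82996916] [-1.79876206e+02  7.72305805e-02  2.42409519e+01]
10 250.9 40 252.6 70 252.0 100 252.4 130 252.3 160 253.1 190 252.7 220 252.9 250 252.7
```

View pics/w5.png

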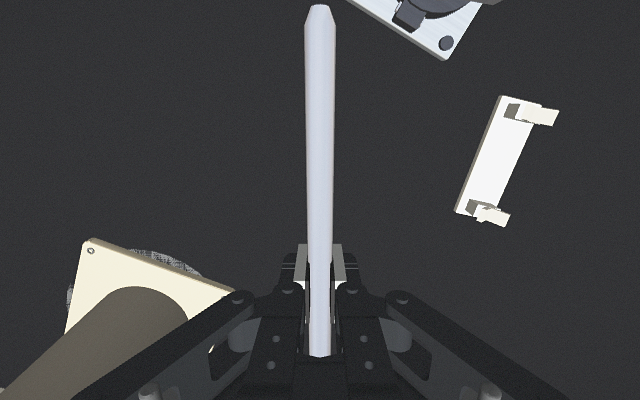

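```bash
python3 -m jog '[{"tx":0.27,"ty":0,"tz":0.2,"ax":0,"ay":0,"az":0,"hand":0},{"tx":0.54,"ty":0,"tz":0.36,"ax":0,"ay":0,"az":0,"hand":0},{"tx":0.8,"ty":0,"tz":0.36,"ax":0,"ay":0,"az":0,"hand":0},{"tx":1,"ty":0,"tz":0.36,"ax":0,"ay":0,"az":0,"hand":0},{"tx":1,"ty":0,"tz":0.36,"ax":0,"ay":0,"az":0,"hand":0}]' ; python3 -m jog '[{"tx":0.06,"ty":0,"tz":0,"ax":0,"ay":0,"az":0,"hand":0},{"tx":0.06,"ty":0,"tz":0,"ax":0,"ay":0,"az":0,"hand":0},{"tx":0.06,"ty":0,"tz":0,"ax":0,"ay":0,"az":0,"hand":0}]'; python3 - <<'E'
from h import *
s=save('wrist','w6'); print(sense()['tool_pos'],sense()['tcp_rot'])
E
```

```text
time: 5.57
tool_pos: [469.6, -79.5, 341.3]
tcp_rot: [-179.7, 0.2, 24.4]
ft_force: [0.3, 0.4, -1.5]
finger_gap: 9.5
time: 5.82
tool_pos: [474.1, -78.8, 345.9]
tcp_rot: [-180.0, 0.0, 24.3]
ft_force: [-0.8, 0.3, -0.8]
finger_gap: 9.4
[473.85867863 -79.05382956 346.29179624] [1.79989845e+02 3.91906650e-03 2.42486434e+01]
```

View pics/w6.png

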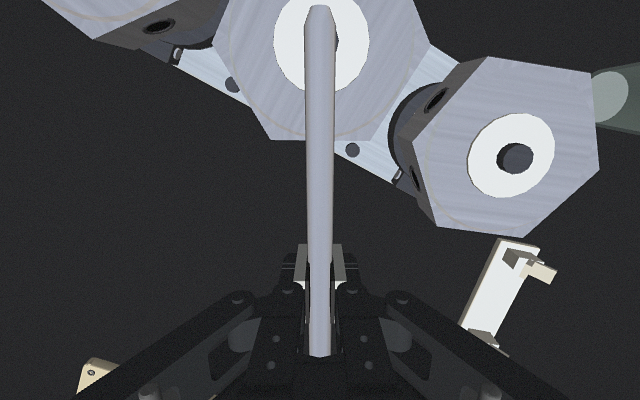

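The middle collar's front edge runs (272,139)–(372,139) with the disc arc around (320,40). The right-hand disc is at (510,155).

```bash
python3 - <<'E'
from h import *
from scipy.optimize import least_squares
s=load('w6'); g=s['pixels'].astype(int)
v,u=np.mgrid[0:400,0:640]; P=unproj(s,u,v); z=P[...,2]
def circ(box,excl,zz):
    a,b,c,d=box
    m=((g.min(-1)>215)&(abs(z-139.5)<6)&(u>=a)&(u<c)&(v>=b)&(v<d)).astype(np.uint8)
    cs,_=cv2.findContours(m,cv2.RETR_EXTERNAL,cv2.CHAIN_APPROX_NONE)
    pts=np.concatenate([c[:,0] for c in cs if len(c)>15]).astype(float)
    k=~((pts[:,0]>excl[0])&(pts[:,0]<excl[1]))&(pts[:,1]>2); pts=pts[k]
    W=unproj(s,pts[:,0],pts[:,1],zz)[:,:2]
    f=least_squares(lambda q:np.hypot(*(W-q[:2]).T)-q[2],[*W.mean(0),26],loss='soft_l1'); print('disc',f.x.round(2),len(W),np.abs(f.fun).mean().round(2), 'z',np.median(z[m>0]))
circ((260,0,380,110),(295,345),139.5)
circ((450,100,570,210),(-1,-1),139.5)
# collar top face mask edges
m=((abs(z-137.5)<4)&(u>190)&(u<450)&(v<150)).astype(np.uint8)
cs,_=cv2.findContours(m,cv2.RETR_EXTERNAL,cv2.CHAIN_APPROX_NONE)
pts=np.concatenate([c[:,0] for c in cs]).astype(float)
for nm,sel in {'front':(pts[:,1]>132)&(((pts[:,0]>278)&(pts[:,0]<298))|((pts[:,0]>340)&(pts[:,0]<366))),'left':(pts[:,0]<262)&(pts[:,1]>30)&(pts[:,1]<125),'right':(pts[:,0]>380)&(pts[:,1]>55)&(pts[:,1]<125)}.items():
    W=unproj(s,pts[sel][:,0],pts[sel][:,1],138.)[:,:2].astype(np.float32)
    vx,vy,x0,y0=cv2.fitLine(W,cv2.DIST_HUBER,0,.01,.01).ravel()
    a=np.degrees(np.arctan2(vy,vx)); n=np.array([-vy,vx]); c=np.array([577,-33.]); d=(np.array([x0,y0])-c)@n
    if d<0:n,d=-n,-d
    print(nm,sel.sum(),'normal',np.degrees(np.arctan2(n[1],n[0])),'dist from (577,-33)',d)
E
```

```text
disc [576.02 -33.32  25.34] 168 0.15 z 140.7660377166503
disc [ 566.84 -163.73   25.26] 238 0.18 z 140.65707951354585
front 44 normal -156.54924 dist from (577,-33) 52.7597219987274
left 94 normal 143.62329 dist from (577,-33) 52.22028880286476
right 127 normal -174.5204 dist from (577,-33) 10.088511014070718
```

```bash
python3 -m jog '[{"tx":-0.2,"ty":0,"tz":0,"ax":0,"ay":0,"az":0.0,"hand":0},{"tx":-0.44,"ty":0,"tz":0,"ax":0,"ay":0,"az":0.016,"hand":0},{"tx":-0.44,"ty":0,"tz":0.2,"ax":0,"ay":0,"az":0.016,"hand":0},{"tx":-0.44,"ty":0,"tz":0.4,"ax":0,"ay":0,"az":0.016,"hand":0},{"tx":-0.44,"ty":0,"tz":0.4,"ax":0,"ay":0,"az":0.016,"hand":0}]' ; python3 -m jog '[{"tx":0,"ty":0,"tz":0,"ax":0,"ay":0,"az":0,"hand":0},{"tx":0,"ty":0,"tz":0,"ax":0,"ay":0,"az":0,"hand":0},{"tx":0,"ty":0,"tz":0,"ax":0,"ay":0,"az":0,"hand":0}]'; python3 - <<'E'
from h import *
plan([413.1,-104.3,270],23.5)
E
```

```text
time: 6.28
tool_pos: [410.9, -106.0, 282.0]
tcp_rot: [-179.8, 0.2, 23.4]
ft_force: [-1.6, 0.4, -2.9]
finger_gap: 9.5
time: 6.53
tool_pos: [414.9, -106.4, 288.4]
tcp_rot: [179.9, -0.1, 23.5]
ft_force: [0.5, -0.2, -1.3]
finger_gap: 9.4
d mm [-0.82 -2.66 18.39] frac [-0.0055 -0.0177  0.1226] turn [ 0.13 -0.13  0.03] frac [ 0.0028 -0.0028  0.0007]
```

```bash
python3 -m jog '[{"tx":-0.005,"ty":-0.018,"tz":0.12,"ax":0,"ay":0,"az":0.0,"hand":0},{"tx":-0.005,"ty":-0.018,"tz":0.12,"ax":0,"ay":0,"az":0.0,"hand":0},{"tx":-0.005,"ty":-0.018,"tz":0.12,"ax":0,"ay":0,"az":0.0,"hand":0},{"tx":-0.005,"ty":-0.018,"tz":0.12,"ax":0,"ay":0,"az":0.0,"hand":0},{"tx":-0.005,"ty":-0.018,"tz":0.12,"ax":0,"ay":0,"az":0.0,"hand":0}]' ; python3 - <<'E'
from h import *
plan([413.1,-104.3,270],23.5)
save('side','s1');s=save('wrist','w7')
plan([413.1,-104.3,270],23.5)
im=cv2.imread('pics/s1.png')[130:270,240:420]; cv2.imwrite('pics/z_s1.png',cv2.resize(im,None,fx=4.2,fy=4.2,interpolation=cv2.INTER_CUBIC))
E
```

```text
time: 6.95
tool_pos: [412.8, -104.0, 269.4]
tcp_rot: [179.9, -0.1, 23.5]
ft_force: [0.2, -0.1, -1.2]
finger_gap: 9.5
d mm [ 0.13  0.37 -0.63] frac [ 0.0009  0.0025 -0.0042] turn [ 0.06 -0.06  0.04] frac [ 0.0013 -0.0013  0.0009]
d mm [ 0.26  0.44 -0.94] frac [ 0.0017  0.0029 -0.0063] turn [ 0.05 -0.05  0.04] frac [ 0.0011 -0.0011  0.0008]
```

View pics/w7.png

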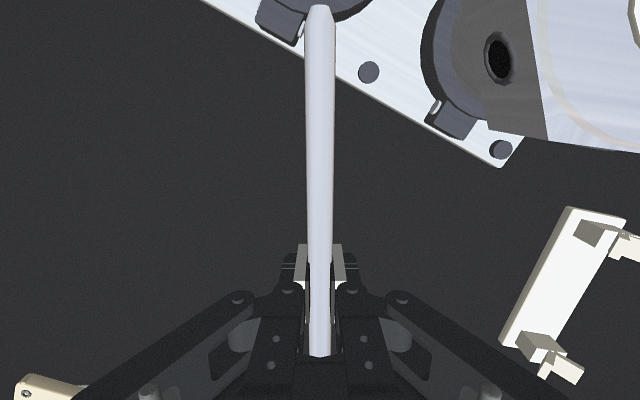

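View pics/z_s1.png

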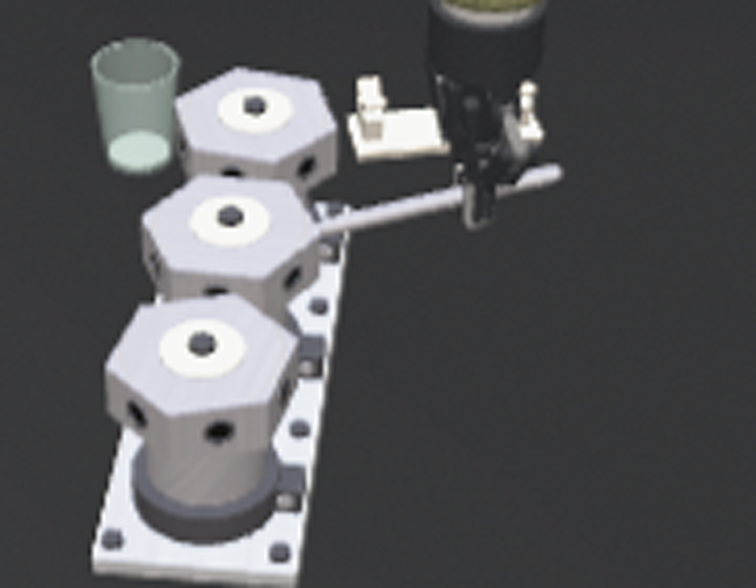

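The bar tip stands just in front of the hole at about (319,8), level with the collar. I'll insert it slowly.

```bash
python3 -m jog '[{"tx":0.03,"ty":0,"tz":-0.005,"ax":0,"ay":0,"az":0,"hand":0},{"tx":0.06,"ty":0,"tz":-0.005,"ax":0,"ay":0,"az":0,"hand":0},{"tx":0.09,"ty":0,"tz":-0.005,"ax":0,"ay":0,"az":0,"hand":0},{"tx":0.12,"ty":0,"tz":-0.005,"ax":0,"ay":0,"az":0,"hand":0},{"tx":0.13,"ty":0,"tz":-0.005,"ax":0,"ay":0,"az":0,"hand":0}]'; python3 -m jog '[{"tx":0.02,"ty":0,"tz":0,"ax":0,"ay":0,"az":0,"hand":0},{"tx":0.04,"ty":0,"tz":0,"ax":0,"ay":0,"az":0,"hand":0},{"tx":0.04,"ty":0,"tz":0,"ax":0,"ay":0,"az":0,"hand":0}]'; python3 - <<'E'
from h import *
s=sense(); print(s['ft_force'],s['wrist_torque'], np.hypot(*(s['tool_pos'][:2]-[576.3,-33.3])))
E
```

```text
time: 7.47
tool_pos: [430.9, -95.8, 269.1]
tcp_rot: [180.0, -0.0, 23.6]
ft_force: [-0.7, -0.9, 0.6]
finger_gap: 9.7
time: 7.72
tool_pos: [436.2, -93.5, 269.1]
tcp_rot: [180.0, -0.0, 23.5]
ft_force: [0.4, -0.2, -0.8]
finger_gap: 9.5
[ 0.40209145 -0.18046736 -0.81668153] [ 0.01779152 -0.17886868 -0.09118974] 152.50927847620423
```

```bash
python3 -m jog '[{"tx":0.025,"ty":0,"tz":0,"ax":0,"ay":0,"az":0,"hand":0},{"tx":0.05,"ty":0,"tz":0,"ax":0,"ay":0,"az":0,"hand":0},{"tx":0.075,"ty":0,"tz":0,"ax":0,"ay":0,"az":0,"hand":0},{"tx":0.09,"ty":0,"tz":0,"ax":0,"ay":0,"az":0,"hand":0},{"tx":0.09,"ty":0,"tz":0,"ax":0,"ay":0,"az":0,"hand":0}]'; cat > fs.py <<'E'
from h import *
C=np.array([576.3,-33.3])
s=sense(); d=s['tool_pos'][:2]-C; F=s['ft_force']; T=s['wrist_torque']; r=np.hypot(*d)
ir=-d/r
# torque applied to collar = -(r x F_on_tool + T)
print('t',s['time'],'r',r.round(1),'ang in',np.degrees(np.arctan2(-d[1],-d[0])).round(2),'yaw',s['tcp_rot'][2].round(2),'z',s['tool_pos'][2].round(1),'F',F.round(1),'T',T.round(2),'q6',s['joint_pos'][5].round(1))
print('rad force(in)',(F[:2]@ir).round(2),'tang',((d[0]*F[1]-d[1]*F[0])/r).round(2),'M about axis (Nm): force only',((d[0]*F[1]-d[1]*F[0])/1000).round(3),'with twist',((d[0]*F[1]-d[1]*F[0])/1000+T[2]).round(3))
E
python3 fs.py
```

```text
time: 8.13
tool_pos: [448.6, -88.1, 269.1]
tcp_rot: [180.0, -0.0, 23.6]
ft_force: [0.7, 0.3, 0.1]
finger_gap: 9.7
t 8.1333 r 139.0 ang in 23.2 yaw 23.55 z 269.1 F [0.7 0.3 0.1] T [ 0.07 -0.23 -0.05] q6 48.9
rad force(in) 0.78 tang -0.03 M about axis (Nm): force only -0.004 with twist -0.053
```

The bar is 27 mm into the hole with almost no force. I'll swing clockwise about the vessel axis in small arcs.

```bash
python3 -m jog '[{"tx":0.0023,"ty":-0.0646,"tz":0,"ax":0,"ay":0,"az":0.0889,"hand":0},{"tx":0.009,"ty":-0.129,"tz":0,"ax":0,"ay":0,"az":0.1778,"hand":0},{"tx":0.0203,"ty":-0.1927,"tz":0,"ax":0,"ay":0,"az":0.2667,"hand":0},{"tx":0.0359,"ty":-0.2554,"tz":0,"ax":0,"ay":0,"az":0.3556,"hand":0},{"tx":0.0559,"ty":-0.3169,"tz":0,"ax":0,"ay":0,"az":0.4444,"hand":0}]'; python3 fs.py
```

```text
time: 8.55
tool_pos: [437.0, -42.0, 269.4]
tcp_rot: [179.9, -0.1, 3.3]
ft_force: [2.5, -7.0, -1.1]
finger_gap: 9.6
t 8.55 r 139.6 ang in 3.56 yaw 3.26 z 269.4 F [ 2.5 -7.  -1.1] T [-1.18 -0.41 -0.57] q6 74.6
rad force(in) 2.06 tang 7.14 M about axis (Nm): force only 0.996 with twist 0.427
```

```bash
python3 -m jog '[{"tx":0.0023,"ty":-0.0646,"tz":0,"ax":0,"ay":0,"az":0.0889,"hand":0},{"tx":0.009,"ty":-0.129,"tz":0,"ax":0,"ay":0,"az":0.1778,"hand":0},{"tx":0.0203,"ty":-0.1927,"tz":0,"ax":0,"ay":0,"az":0.2667,"hand":0},{"tx":0.0359,"ty":-0.2554,"tz":0,"ax":0,"ay":0,"az":0.3556,"hand":0},{"tx":0.0559,"ty":-0.3169,"tz":0,"ax":0,"ay":0,"az":0.4444,"hand":0}]'; python3 fs.py;python3 -m jog '[{"tx":0.0023,"ty":-0.0646,"tz":0,"ax":0,"ay":0,"az":0.0889,"hand":0},{"tx":0.009,"ty":-0.129,"tz":0,"ax":0,"ay":0,"az":0.1778,"hand":0},{"tx":0.0203,"ty":-0.1927,"tz":0,"ax":0,"ay":0,"az":0.2667,"hand":0},{"tx":0.0359,"ty":-0.2554,"tz":0,"ax":0,"ay":0,"az":0.3556,"hand":0},{"tx":0.0359,"ty":-0.2554,"tz":0,"ax":0,"ay":0,"az":0.3556,"hand":0}]'; python3 fs.py
```

```text
time: 8.97
tool_pos: [442.4, 6.1, 269.2]
tcp_rot: [179.9, -0.1, -16.7]
ft_force: [2.0, -8.7, -0.8]
finger_gap: 9.5
t 8.9667 r 139.6 ang in -16.37 yaw -16.73 z 269.2 F [ 2.  -8.7 -0.8] T [-1.31 -0.3  -0.62] q6 101.0
rad force(in) 4.38 tang 7.75 M about axis (Nm): force only 1.082 with twist 0.458
time: 9.38
tool_pos: [458.7, 42.0, 269.1]
tcp_rot: [179.9, -0.0, -32.7]
ft_force: [-1.2, -5.9, -0.8]
finger_gap: 9.5
t 9.3833 r 139.7 ang in -32.63 yaw -32.69 z 269.1 F [-1.2 -5.9 -0.8] T [-1.04  0.12 -0.46] q6 121.6
rad force(in) 2.18 tang 5.58 M about axis (Nm): force only 0.78 with twist 0.315
```

```bash
python3 -m jog '[{"tx":0.0006,"ty":-0.0325,"tz":0,"ax":0,"ay":0,"az":0.0444,"hand":0},{"tx":0.0023,"ty":-0.0649,"tz":0,"ax":0,"ay":0,"az":0.0889,"hand":0},{"tx":0.0051,"ty":-0.0972,"tz":0,"ax":0,"ay":0,"az":0.1333,"hand":0},{"tx":0.0051,"ty":-0.0972,"tz":0,"ax":0,"ay":0,"az":0.1333,"hand":0}]'; python3 fs.py; python3 -c "
from h import *
save('top','t2');s=save('wrist','w8')
im=cv2.imread('pics/t2.png')[140:300,240:480]; cv2.imwrite('pics/z_t2.png',cv2.resize(im,None,fx=3.3,fy=3.3,interpolation=cv2.INTER_CUBIC))"
```

```text
time: 9.72
tool_pos: [466.6, 53.2, 268.8]
tcp_rot: [179.9, -0.0, -38.5]
ft_force: [-1.2, -5.8, 0.6]
finger_gap: 9.6
t 9.7167 r 139.7 ang in -38.27 yaw -38.51 z 268.8 F [-1.2 -5.8  0.6] T [-0.98  0.21 -0.51] q6 128.8
rad force(in) 2.71 tang 5.31 M about axis (Nm): force only 0.741 with twist 0.233
```

View pics/w8.png

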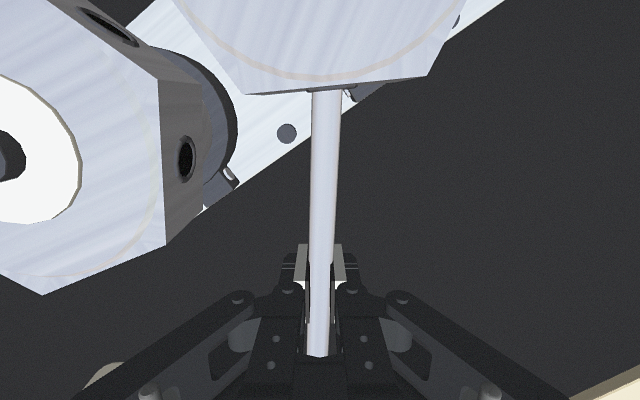

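View pics/z_t2.png

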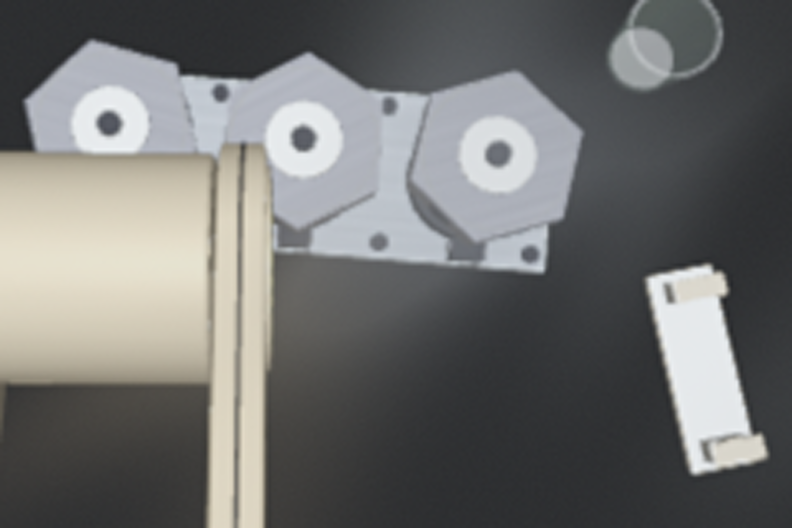

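The wrist view shows the collar's face edge at (245,95)–(430,77) with the bar entering it at (325,90).

```bash
cat > edge.py <<'E'
from h import *
import sys
def front(f,lo,hi,thr=4,zz=138.):
    s=load(f); v,u=np.mgrid[0:400,0:640]; P=unproj(s,u,v); z=P[...,2]
    m=((abs(z-138)<thr)&(u>=lo)&(u<=hi)&(np.hypot(P[...,0]-576.3,P[...,1]+33.3)<66)&(s['z_map']>0))
    pts=[]
    for c in range(lo,hi+1):
        r=np.nonzero(m[:,c])[0]
        if len(r): pts.append((c,r.max()))
    pts=np.array(pts,float); W=unproj(s,pts[:,0],pts[:,1],zz)[:,:2].astype(np.float32)
    vx,vy,x0,y0=cv2.fitLine(W,cv2.DIST_HUBER,0,.01,.01).ravel()
    n=np.array([-vy,vx]); d=(np.array([x0,y0])-[576.3,-33.3])@n
    if d<0:n,d=-n,-d
    a=np.degrees(np.arctan2(n[1],n[0])); print(len(pts),'row',pts[0],pts[-1],'normal',a.round(2),'inward',((a+360)%360-180).round(2),'dist',d.round(2))
front(sys.argv[1],int(sys.argv[2]),int(sys.argv[3]))
E
python3 edge.py w8 250 300;python3 edge.py w8 345 425; python3 edge.py w8 250 425
```

```text
51 row [250.  93.] [300.  88.] normal 147.19 inward -32.81 dist 52.24
81 row [345.  83.] [425.  75.] normal 146.88 inward -33.12 dist 52.31
176 row [250.  93.] [425.  75.] normal 146.94 inward -33.06 dist 52.33
```

The collar has turned 56.5° (inward 23.5 → -33), and its edge distance of 52.3 mm is right. I'll unload, line up with the hole and withdraw.

```bash
python3 -m jog '[{"tx":0.0012,"ty":0.04,"tz":0,"ax":0,"ay":0,"az":-0.055,"hand":0},{"tx":0.0035,"ty":0.081,"tz":0,"ax":0,"ay":0,"az":-0.111,"hand":0},{"tx":0.0035,"ty":0.081,"tz":0,"ax":0,"ay":0,"az":-0.111,"hand":0},{"tx":0.0035,"ty":0.081,"tz":0,"ax":0,"ay":0,"az":-0.111,"hand":0}]'; python3 fs.py
```

```text
time: 10.15
tool_pos: [459.4, 43.7, 269.0]
tcp_rot: [-180.0, 0.0, -33.5]
ft_force: [-0.4, -0.3, -0.5]
finger_gap: 9.6
t 10.15 r 140.0 ang in -33.37 yaw -33.51 z 269.0 F [-0.4 -0.3 -0.5] T [-0.12 -0.03 -0.06] q6 122.6
rad force(in) -0.14 tang 0.51 M about axis (Nm): force only 0.071 with twist 0.012
```

```bash
python3 -m jog '[{"tx":-0.08,"ty":0,"tz":0,"ax":0,"ay":0,"az":0,"hand":0},{"tx":-0.16,"ty":0,"tz":0,"ax":0,"ay":0,"az":0,"hand":0},{"tx":-0.24,"ty":0,"tz":0,"ax":0,"ay":0,"az":0,"hand":0},{"tx":-0.32,"ty":0,"tz":0,"ax":0,"ay":0,"az":0,"hand":0},{"tx":-0.32,"ty":0,"tz":0,"ax":0,"ay":0,"az":0,"hand":0}]'; python3 fs.py
python3 -m jog '[{"tx":0.0069,"ty":0.131,"tz":0,"ax":0,"ay":0,"az":-0.1333,"hand":0},{"tx":0.0274,"ty":0.2606,"tz":0,"ax":0,"ay":0,"az":-0.2667,"hand":0},{"tx":0.0613,"ty":0.3873,"tz":0,"ax":0,"ay":0,"az":-0.4,"hand":0},{"tx":0.1083,"ty":0.5097,"tz":0,"ax":0,"ay":0,"az":-0.5333,"hand":0},{"tx":0.1679,"ty":0.6267,"tz":0,"ax":0,"ay":0,"az":-0.6667,"hand":0}]'; python3 fs.py
python3 -m jog '[{"tx":0.0069,"ty":0.131,"tz":0,"ax":0,"ay":0,"az":-0.1333,"hand":0},{"tx":0.0274,"ty":0.2606,"tz":0,"ax":0,"ay":0,"az":-0.2667,"hand":0},{"tx":0.0613,"ty":0.3873,"tz":0,"ax":0,"ay":0,"az":-0.4,"hand":0},{"tx":0.1083,"ty":0.5097,"tz":0,"ax":0,"ay":0,"az":-0.5333,"hand":0},{"tx":0.1679,"ty":0.6267,"tz":0,"ax":0,"ay":0,"az":-0.6667,"hand":0}]'; python3 fs.py; python3 -m jog '[{"tx":0,"ty":0,"tz":0,"ax":0,"ay":0,"az":0,"hand":0},{"tx":0,"ty":0,"tz":0,"ax":0,"ay":0,"az":0,"hand":0},{"tx":0,"ty":0,"tz":0,"ax":0,"ay":0,"az":0,"hand":0}]'; python3 - <<'E'
from h import *
plan([576.3-178*np.cos(np.radians(27)),-33.3-178*np.sin(np.radians(27)),270],27)
s=save('wrist','w9');save('top','t3'); save('side','s3')
for n,(a,b,c,d) in {'t3':(240,140,480,300),'s3':(240,130,420,270)}.items():
    im=cv2.imread('pics/%s.png'%n)[b:d,a:c]; k=750/im.shape[1]; cv2.imwrite('pics/z_%s.png'%n,cv2.resize(im,None,fx=k,fy=k,interpolation=cv2.INTER_CUBIC))
E
python3 fs.py
```

```text
time: 10.57
tool_pos: [418.2, 71.4, 268.4]
tcp_rot: [180.0, 0.1, -33.5]
ft_force: [-0.6, 0.2, -1.3]
finger_gap: 9.3
t 10.5667 r 189.6 ang in -33.5 yaw -33.45 z 268.4 F [-0.6  0.2 -1.3] T [-0.03  0.06 -0.04] q6 126.2
rad force(in) -0.6 tang 0.19 M about axis (Nm): force only 0.036 with twist -0.003
time: 10.98
tool_pos: [388.5, -22.7, 269.0]
tcp_rot: [-180.0, -0.0, -3.2]
ft_force: [0.8, 0.0, -0.8]
finger_gap: 9.5
t 10.9833 r 188.1 ang in -3.22 yaw -3.16 z 269.0 F [ 0.8  0.  -0.8] T [-0.03  0.02 -0.02] q6 82.2
rad force(in) 0.81 tang -0.06 M about axis (Nm): force only -0.011 with twist -0.034
time: 11.4
tool_pos: [408.4, -118.6, 268.9]
tcp_rot: [180.0, -0.0, 26.8]
ft_force: [0.1, -0.5, -2.1]
finger_gap: 9.7
t 11.4 r 188.4 ang in 26.94 yaw 26.79 z 268.9 F [ 0.1 -0.5 -2.1] T [ 0.    0.05 -0.  ] q6 40.1
rad force(in) -0.1 tang 0.49 M about axis (Nm): force only 0.092 with twist 0.092
time: 11.65
tool_pos: [408.1, -117.2, 268.7]
tcp_rot: [-179.9, 0.0, 26.4]
ft_force: [-0.1, -0.2, -1.3]
finger_gap: 9.1
d mm [10.    1.52 -1.35] frac [ 0.0667  0.0101 -0.009 ] turn [-0.05  0.02 -0.62] frac [-0.0012  0.0004 -0.0138]
t 11.8 r 187.8 ang in 26.35 yaw 26.51 z 268.8 F [ 0.1 -0.2 -1.9] T [-0.01  0.03  0.08] q6 40.6
rad force(in) 0.01 tang 0.2 M about axis (Nm): force only 0.037 with twist 0.115
```

View pics/w9.png

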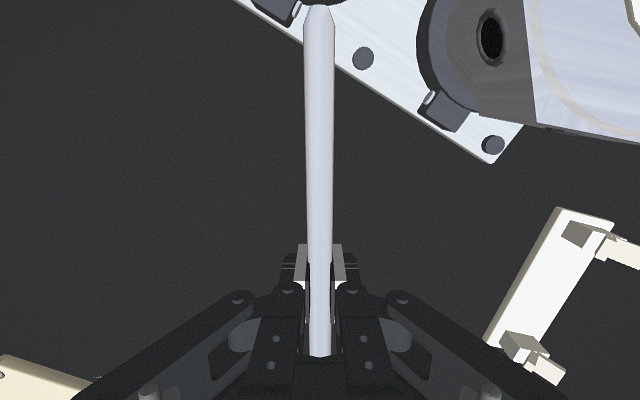

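View pics/z_s3.png

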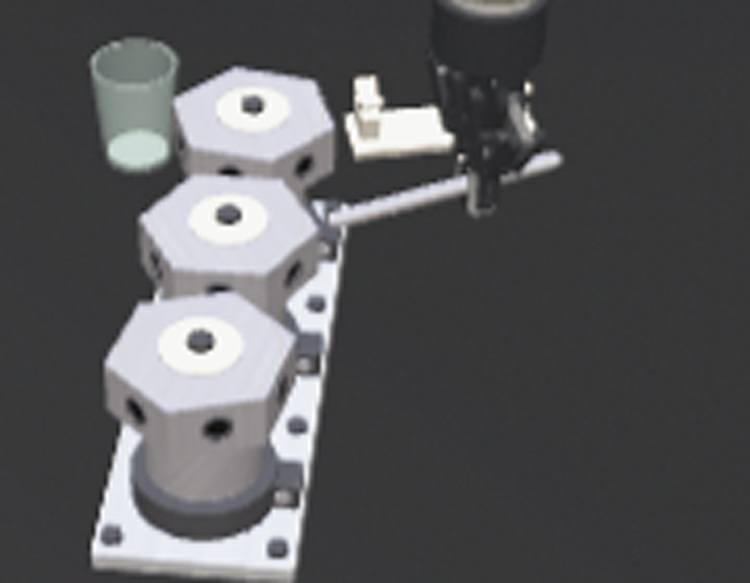

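View pics/z_t3.png

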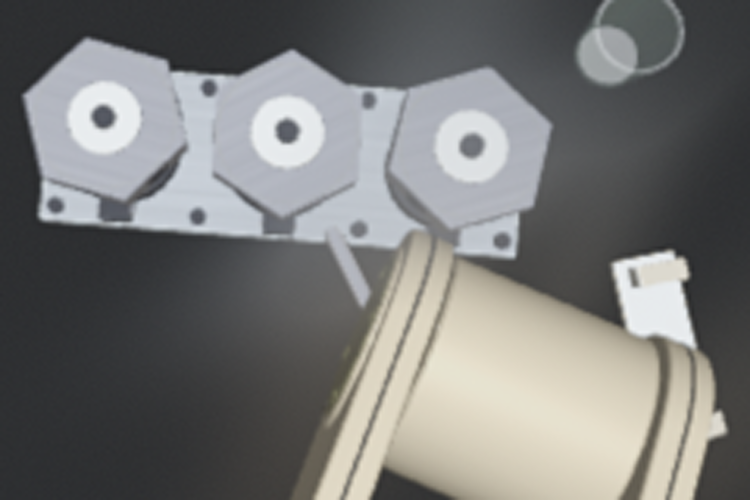

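The bar stands clear in line with the next hole, its tip at (319,8) in the wrist view. I'll insert it at inward 27°.

```bash
python3 -m jog '[{"tx":0.03,"ty":0.01,"tz":-0.009,"ax":0,"ay":0,"az":-0.012,"hand":0},{"tx":0.066,"ty":0.01,"tz":-0.009,"ax":0,"ay":0,"az":-0.012,"hand":0},{"tx":0.066,"ty":0.01,"tz":-0.009,"ax":0,"ay":0,"az":-0.012,"hand":0}]'; python3 fs.py
python3 -m jog '[{"tx":0.03,"ty":0,"tz":0,"ax":0,"ay":0,"az":0,"hand":0},{"tx":0.06,"ty":0,"tz":0,"ax":0,"ay":0,"az":0,"hand":0},{"tx":0.09,"ty":0,"tz":0,"ax":0,"ay":0,"az":0,"hand":0},{"tx":0.12,"ty":0,"tz":0,"ax":0,"ay":0,"az":0,"hand":0},{"tx":0.13,"ty":0,"tz":0,"ax":0,"ay":0,"az":0,"hand":0}]'; python3 fs.py
```

```text
time: 12.05
tool_pos: [418.6, -113.7, 270.7]
tcp_rot: [180.0, -0.1, 27.1]
ft_force: [0.5, 0.7, -1.3]
finger_gap: 9.9
t 12.05 r 177.1 ang in 27.0 yaw 27.1 z 270.7 F [ 0.5  0.7 -1.3] T [-0.02 -0.    0.  ] q6 40.9
rad force(in) 0.77 tang -0.41 M about axis (Nm): force only -0.072 with twist -0.068
time: 12.47
tool_pos: [435.6, -105.0, 270.3]
tcp_rot: [180.0, -0.0, 27.1]
ft_force: [-0.1, -0.8, -1.8]
finger_gap: 9.4
t 12.4667 r 157.9 ang in 27.01 yaw 27.09 z 270.3 F [-0.1 -0.8 -1.8] T [ 0.01  0.04 -0.01] q6 42.8
rad force(in) -0.42 tang 0.66 M about axis (Nm): force only 0.104 with twist 0.095
```

```bash
python3 -m jog '[{"tx":0.03,"ty":0,"tz":0,"ax":0,"ay":0,"az":0,"hand":0},{"tx":0.06,"ty":0,"tz":0,"ax":0,"ay":0,"az":0,"hand":0},{"tx":0.09,"ty":0,"tz":0,"ax":0,"ay":0,"az":0,"hand":0},{"tx":0.12,"ty":0,"tz":0,"ax":0,"ay":0,"az":0,"hand":0},{"tx":0.127,"ty":0,"tz":0,"ax":0,"ay":0,"az":0,"hand":0}]'; python3 fs.py; python3 - <<'E'
from h import *
save('wrist','w10'); save('side','s4')
im=cv2.imread('pics/s4.png')[130:270,240:420]; cv2.imwrite('pics/z_s4.png',cv2.resize(im,None,fx=4,fy=4,interpolation=cv2.INTER_CUBIC))
E
```

```text
time: 12.88
tool_pos: [452.6, -96.4, 270.4]
tcp_rot: [180.0, -0.0, 27.1]
ft_force: [0.8, -0.0, -1.2]
finger_gap: 9.5
t 12.8833 r 138.9 ang in 27.01 yaw 27.09 z 270.4 F [ 0.8 -0.  -1.2] T [-0.01  0.    0.04] q6 44.5
rad force(in) 0.68 tang 0.39 M about axis (Nm): force only 0.054 with twist 0.096
```

View pics/w10.png

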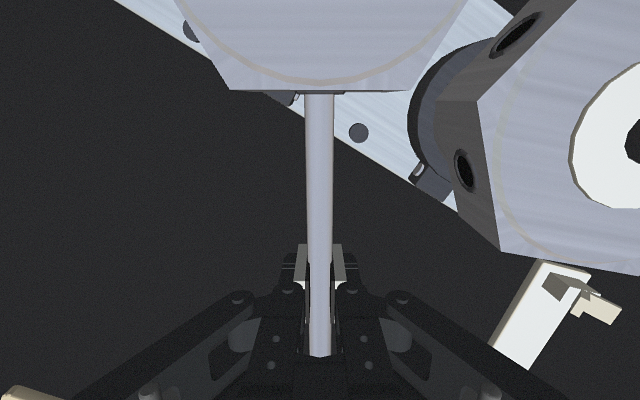

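Inserted at (320,92). I'll take up the slack, then go on in small steps with force checks.

```bash
python3 edge.py w10 235 295;python3 edge.py w10 345 400; python3 -m jog '[{"tx":0.0009,"ty":-0.0404,"tz":0,"ax":0,"ay":0,"az":0.0556,"hand":0},{"tx":0.0035,"ty":-0.0807,"tz":0,"ax":0,"ay":0,"az":0.1111,"hand":0},{"tx":0.0035,"ty":-0.0807,"tz":0,"ax":0,"ay":0,"az":0.1111,"hand":0}]'; python3 fs.py;  python3 -m jog '[{"tx":0.0001,"ty":-0.0162,"tz":0,"ax":0,"ay":0,"az":0.0222,"hand":0},{"tx":0.0006,"ty":-0.0323,"tz":0,"ax":0,"ay":0,"az":0.0444,"hand":0},{"tx":0.0013,"ty":-0.0485,"tz":0,"ax":0,"ay":0,"az":0.0667,"hand":0},{"tx":0.0013,"ty":-0.0485,"tz":0,"ax":0,"ay":0,"az":0.0667,"hand":0}]'; python3 fs.py
```

```text
61 row [235.  89.] [295.  89.] normal -152.92 inward 27.08 dist 52.43
56 row [345.  89.] [400.  89.] normal -152.92 inward 27.08 dist 52.43
time: 13.23
tool_pos: [446.8, -85.9, 270.4]
tcp_rot: [179.9, 0.0, 21.9]
ft_force: [0.3, -5.4, -2.1]
finger_gap: 9.6
t 13.2333 r 139.8 ang in 22.09 yaw 21.92 z 270.4 F [ 0.3 -5.4 -2.1] T [-0.84 -0.03 -0.42] q6 50.8
rad force(in) -1.8 tang 5.13 M about axis (Nm): force only 0.718 with twist 0.296
time: 13.57
tool_pos: [444.3, -79.6, 270.6]
tcp_rot: [179.9, 0.0, 19.0]
ft_force: [0.0, -6.8, -1.5]
finger_gap: 9.7
t 13.5667 r 139.9 ang in 19.35 yaw 19.03 z 270.6 F [ 0.  -6.8 -1.5] T [-1.03 -0.   -0.54] q6 54.4
rad force(in) -2.21 tang 6.38 M about axis (Nm): force only 0.892 with twist 0.351
```

```bash
cat > g.py <<'E'
from h import *
import sys
C=np.array([576.3,-33.3]); s=sense(); d=s['tool_pos'][:2]-C; F=s['ft_force']; T=s['wrist_torque']
f=(d[0]*F[1]-d[1]*F[0])/1000; M=f+T[2]
print('yaw',s['tcp_rot'][2].round(2),'r',np.hypot(*d).round(1),'fo',f.round(2),'Tz',T[2].round(2),'M',M.round(3),'in',np.round(-F[:2]@d/np.hypot(*d),1),'t',s['time'].__round__(1),'q6',s['joint_pos'][5].round(1))
sys.exit(1 if M>0.55 or f>1.25 else 0)
E
python3 -m jog '[{"tx":0.0001,"ty":-0.0162,"tz":0,"ax":0,"ay":0,"az":0.0222,"hand":0},{"tx":0.0006,"ty":-0.0323,"tz":0,"ax":0,"ay":0,"az":0.0444,"hand":0},{"tx":0.0013,"ty":-0.0485,"tz":0,"ax":0,"ay":0,"az":0.0667,"hand":0},{"tx":0.0013,"ty":-0.0485,"tz":0,"ax":0,"ay":0,"az":0.0667,"hand":0}]' >/dev/null; python3 g.py && python3 -m jog '[{"tx":0.0001,"ty":-0.0162,"tz":0,"ax":0,"ay":0,"az":0.0222,"hand":0},{"tx":0.0006,"ty":-0.0323,"tz":0,"ax":0,"ay":0,"az":0.0444,"hand":0},{"tx":0.0013,"ty":-0.0485,"tz":0,"ax":0,"ay":0,"az":0.0667,"hand":0},{"tx":0.0013,"ty":-0.0485,"tz":0,"ax":0,"ay":0,"az":0.0667,"hand":0}]' >/dev/null && python3 g.py && python3 -m jog '[{"tx":0.0001,"ty":-0.0162,"tz":0,"ax":0,"ay":0,"az":0.0222,"hand":0},{"tx":0.0006,"ty":-0.0323,"tz":0,"ax":0,"ay":0,"az":0.0444,"hand":0},{"tx":0.0013,"ty":-0.0485,"tz":0,"ax":0,"ay":0,"az":0.0667,"hand":0},{"tx":0.0013,"ty":-0.0485,"tz":0,"ax":0,"ay":0,"az":0.0667,"hand":0}]' >/dev/null && python3 g.py && python3 -m jog '[{"tx":0.0001,"ty":-0.0162,"tz":0,"ax":0,"ay":0,"az":0.0222,"hand":0},{"tx":0.0006,"ty":-0.0323,"tz":0,"ax":0,"ay":0,"az":0.0444,"hand":0},{"tx":0.0013,"ty":-0.0485,"tz":0,"ax":0,"ay":0,"az":0.0667,"hand":0},{"tx":0.0013,"ty":-0.0485,"tz":0,"ax":0,"ay":0,"az":0.0667,"hand":0}]' >/dev/null && python3 g.py
```

```text
yaw 16.02 r 139.8 fo 0.93 Tz -0.57 M 0.353 in -1.6 t 13.9 q6 58.1
yaw 13.02 r 139.8 fo 0.96 Tz -0.51 M 0.449 in -3.0 t 14.2 q6 62.0
yaw 10.02 r 139.8 fo 0.82 Tz -0.52 M 0.293 in -1.7 t 14.6 q6 65.8
yaw 7.02 r 139.8 fo 0.93 Tz -0.58 M 0.358 in -1.0 t 14.9 q6 69.7
```

```bash

python3 -m jog '[{"tx":0.0001,"ty":-0.0162,"tz":0,"ax":0,"ay":0,"az":0.0222,"hand":0},{"tx":0.0006,"ty":-0.0323,"tz":0,"ax":0,"ay":0,"az":0.0444,"hand":0},{"tx":0.0013,"ty":-0.0485,"tz":0,"ax":0,"ay":0,"az":0.0667,"hand":0},{"tx":0.0013,"ty":-0.0485,"tz":0,"ax":0,"ay":0,"az":0.0667,"hand":0}]' >/dev/null; python3 g.py && python3 -m jog '[{"tx":0.0001,"ty":-0.0162,"tz":0,"ax":0,"ay":0,"az":0.0222,"hand":0},{"tx":0.0006,"ty":-0.0323,"tz":0,"ax":0,"ay":0,"az":0.0444,"hand":0},{"tx":0.0013,"ty":-0.0485,"tz":0,"ax":0,"ay":0,"az":0.0667,"hand":0},{"tx":0.0013,"ty":-0.0485,"tz":0,"ax":0,"ay":0,"az":0.0667,"hand":0}]' >/dev/null && python3 g.py && python3 -m jog '[{"tx":0.0001,"ty":-0.0162,"tz":0,"ax":0,"ay":0,"az":0.0222,"hand":0},{"tx":0.0006,"ty":-0.0323,"tz":0,"ax":0,"ay":0,"az":0.0444,"hand":0},{"tx":0.0013,"ty":-0.0485,"tz":0,"ax":0,"ay":0,"az":0.0667,"hand":0},{"tx":0.0013,"ty":-0.0485,"tz":0,"ax":0,"ay":0,"az":0.0667,"hand":0}]' >/dev/null && python3 g.py && python3 -m jog '[{"tx":0.0001,"ty":-0.0162,"tz":0,"ax":0,"ay":0,"az":0.0222,"hand":0},{"tx":0.0006,"ty":-0.0323,"tz":0,"ax":0,"ay":0,"az":0.0444,"hand":0},{"tx":0.0013,"ty":-0.0485,"tz":0,"ax":0,"ay":0,"az":0.0667,"hand":0},{"tx":0.0013,"ty":-0.0485,"tz":0,"ax":0,"ay":0,"az":0.0667,"hand":0}]' >/dev/null && python3 g.py && python3 -m jog '[{"tx":0.0001,"ty":-0.0162,"tz":0,"ax":0,"ay":0,"az":0.0222,"hand":0},{"tx":0.0006,"ty":-0.0323,"tz":0,"ax":0,"ay":0,"az":0.0444,"hand":0},{"tx":0.0013,"ty":-0.0485,"tz":0,"ax":0,"ay":0,"az":0.0667,"hand":0},{"tx":0.0013,"ty":-0.0485,"tz":0,"ax":0,"ay":0,"az":0.0667,"hand":0}]' >/dev/null && python3 g.py && python3 -m jog '[{"tx":0.0001,"ty":-0.0162,"tz":0,"ax":0,"ay":0,"az":0.0222,"hand":0},{"tx":0.0006,"ty":-0.0323,"tz":0,"ax":0,"ay":0,"az":0.0444,"hand":0},{"tx":0.0013,"ty":-0.0485,"tz":0,"ax":0,"ay":0,"az":0.0667,"hand":0},{"tx":0.0013,"ty":-0.0485,"tz":0,"ax":0,"ay":0,"az":0.0667,"hand":0}]' >/dev/null && python3 g.py
```

```text
yaw 4.02 r 139.8 fo 0.83 Tz -0.54 M 0.292 in -2.3 t 15.2 q6 73.6
yaw 1.02 r 139.7 fo 0.99 Tz -0.55 M 0.437 in -1.1 t 15.6 q6 77.5
yaw -1.98 r 139.7 fo 0.78 Tz -0.55 M 0.231 in -0.8 t 15.9 q6 81.5
yaw -4.99 r 139.7 fo 0.92 Tz -0.59 M 0.334 in -0.5 t 16.2 q6 85.4
yaw -7.99 r 139.7 fo 0.93 Tz -0.61 M 0.319 in -1.7 t 16.6 q6 89.4
yaw -10.98 r 139.7 fo 0.91 Tz -0.56 M 0.35 in -1.4 t 16.9 q6 93.3
```

```bash

python3 -m jog '[{"tx":0.0001,"ty":-0.0162,"tz":0,"ax":0,"ay":0,"az":0.0222,"hand":0},{"tx":0.0006,"ty":-0.0323,"tz":0,"ax":0,"ay":0,"az":0.0444,"hand":0},{"tx":0.0013,"ty":-0.0485,"tz":0,"ax":0,"ay":0,"az":0.0667,"hand":0},{"tx":0.0013,"ty":-0.0485,"tz":0,"ax":0,"ay":0,"az":0.0667,"hand":0}]' >/dev/null; python3 g.py && python3 -m jog '[{"tx":0.0001,"ty":-0.0162,"tz":0,"ax":0,"ay":0,"az":0.0222,"hand":0},{"tx":0.0006,"ty":-0.0323,"tz":0,"ax":0,"ay":0,"az":0.0444,"hand":0},{"tx":0.0013,"ty":-0.0485,"tz":0,"ax":0,"ay":0,"az":0.0667,"hand":0},{"tx":0.0013,"ty":-0.0485,"tz":0,"ax":0,"ay":0,"az":0.0667,"hand":0}]' >/dev/null && python3 g.py && python3 -m jog '[{"tx":0.0001,"ty":-0.0162,"tz":0,"ax":0,"ay":0,"az":0.0222,"hand":0},{"tx":0.0006,"ty":-0.0323,"tz":0,"ax":0,"ay":0,"az":0.0444,"hand":0},{"tx":0.0013,"ty":-0.0485,"tz":0,"ax":0,"ay":0,"az":0.0667,"hand":0},{"tx":0.0013,"ty":-0.0485,"tz":0,"ax":0,"ay":0,"az":0.0667,"hand":0}]' >/dev/null && python3 g.py && python3 -m jog '[{"tx":0.0001,"ty":-0.0162,"tz":0,"ax":0,"ay":0,"az":0.0222,"hand":0},{"tx":0.0006,"ty":-0.0323,"tz":0,"ax":0,"ay":0,"az":0.0444,"hand":0},{"tx":0.0013,"ty":-0.0485,"tz":0,"ax":0,"ay":0,"az":0.0667,"hand":0},{"tx":0.0013,"ty":-0.0485,"tz":0,"ax":0,"ay":0,"az":0.0667,"hand":0}]' >/dev/null && python3 g.py && python3 -m jog '[{"tx":0.0001,"ty":-0.0162,"tz":0,"ax":0,"ay":0,"az":0.0222,"hand":0},{"tx":0.0006,"ty":-0.0323,"tz":0,"ax":0,"ay":0,"az":0.0444,"hand":0},{"tx":0.0013,"ty":-0.0485,"tz":0,"ax":0,"ay":0,"az":0.0667,"hand":0},{"tx":0.0013,"ty":-0.0485,"tz":0,"ax":0,"ay":0,"az":0.0667,"hand":0}]' >/dev/null && python3 g.py && python3 -m jog '[{"tx":0.0001,"ty":-0.0162,"tz":0,"ax":0,"ay":0,"az":0.0222,"hand":0},{"tx":0.0006,"ty":-0.0323,"tz":0,"ax":0,"ay":0,"az":0.0444,"hand":0},{"tx":0.0013,"ty":-0.0485,"tz":0,"ax":0,"ay":0,"az":0.0667,"hand":0},{"tx":0.0013,"ty":-0.0485,"tz":0,"ax":0,"ay":0,"az":0.0667,"hand":0}]' >/dev/null && python3 g.py
```

```text
yaw -13.99 r 139.7 fo 0.77 Tz -0.59 M 0.173 in -1.9 t 17.2 q6 97.3
yaw -16.99 r 139.6 fo 0.8 Tz -0.57 M 0.228 in -0.3 t 17.6 q6 101.2
yaw -19.99 r 139.6 fo 0.89 Tz -0.57 M 0.319 in -1.0 t 17.9 q6 105.2
yaw -22.99 r 139.6 fo 0.88 Tz -0.47 M 0.405 in -1.3 t 18.2 q6 109.1
yaw -25.99 r 139.6 fo 0.84 Tz -0.52 M 0.319 in -1.4 t 18.6 q6 112.9
yaw -28.99 r 139.5 fo 0.83 Tz -0.56 M 0.267 in -0.6 t 18.9 q6 116.8
```

```bash

python3 -m jog '[{"tx":0.0001,"ty":-0.0162,"tz":0,"ax":0,"ay":0,"az":0.0222,"hand":0},{"tx":0.0006,"ty":-0.0323,"tz":0,"ax":0,"ay":0,"az":0.0444,"hand":0},{"tx":0.0013,"ty":-0.0485,"tz":0,"ax":0,"ay":0,"az":0.0667,"hand":0},{"tx":0.0013,"ty":-0.0485,"tz":0,"ax":0,"ay":0,"az":0.0667,"hand":0}]' >/dev/null; python3 g.py && python3 -m jog '[{"tx":0.0001,"ty":-0.0162,"tz":0,"ax":0,"ay":0,"az":0.0222,"hand":0},{"tx":0.0006,"ty":-0.0323,"tz":0,"ax":0,"ay":0,"az":0.0444,"hand":0},{"tx":0.0013,"ty":-0.0485,"tz":0,"ax":0,"ay":0,"az":0.0667,"hand":0},{"tx":0.0013,"ty":-0.0485,"tz":0,"ax":0,"ay":0,"az":0.0667,"hand":0}]' >/dev/null && python3 g.py && python3 -m jog '[{"tx":0.0001,"ty":-0.0162,"tz":0,"ax":0,"ay":0,"az":0.0222,"hand":0},{"tx":0.0006,"ty":-0.0323,"tz":0,"ax":0,"ay":0,"az":0.0444,"hand":0},{"tx":0.0013,"ty":-0.0485,"tz":0,"ax":0,"ay":0,"az":0.0667,"hand":0},{"tx":0.0013,"ty":-0.0485,"tz":0,"ax":0,"ay":0,"az":0.0667,"hand":0}]' >/dev/null && python3 g.py; python3 -c "
from h import *
save('wrist','w11')"; python3 edge.py w11 260 300; python3 edge.py w11 350 400
```

```text
yaw -31.99 r 139.5 fo 0.87 Tz -0.54 M 0.321 in -1.4 t 19.2 q6 120.6
yaw -35.0 r 139.5 fo 1.14 Tz -0.61 M 0.525 in -0.8 t 19.6 q6 124.3
yaw -38.02 r 139.4 fo 1.59 Tz -0.71 M 0.883 in -0.8 t 19.9 q6 128.1
41 row [260.  96.] [300.  89.] normal 150.79 inward -29.21 dist 52.34
51 row [350.  81.] [400.  73.] normal 150.55 inward -29.45 dist 52.3
```

View pics/w11.png

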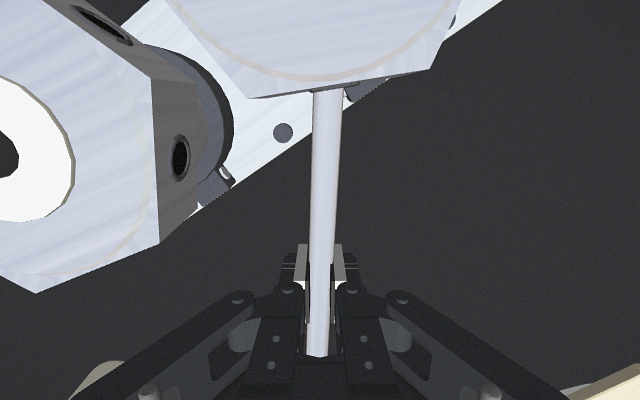

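The seal has been reached: the moment rises to 0.88 N·m, at about 0.12 N·m per degree of hand, with the collar at inward -29.3°. I'll continue gently.

```bash

python3 -m jog '[{"tx":0.0001,"ty":-0.0162,"tz":0,"ax":0,"ay":0,"az":0.0222,"hand":0},{"tx":0.0006,"ty":-0.0323,"tz":0,"ax":0,"ay":0,"az":0.0444,"hand":0},{"tx":0.0006,"ty":-0.0323,"tz":0,"ax":0,"ay":0,"az":0.0444,"hand":0},{"tx":0.0006,"ty":-0.0323,"tz":0,"ax":0,"ay":0,"az":0.0444,"hand":0}]' >/dev/null; python3 g.py; python3 -m jog '[{"tx":0,"ty":0,"tz":0,"ax":0,"ay":0,"az":0,"hand":0}]' >/dev/null; python3 g.py;  python3 -m jog '[{"tx":0,"ty":0,"tz":0,"ax":0,"ay":0,"az":0,"hand":0}]' >/dev/null; python3 g.py
```

```text
yaw -39.96 r 139.4 fo 1.69 Tz -0.7 M 0.995 in -0.7 t 20.3 q6 130.5
yaw -39.95 r 139.4 fo 1.69 Tz -0.71 M 0.979 in -0.0 t 20.4 q6 130.5
yaw -39.95 r 139.4 fo 1.86 Tz -0.64 M 1.214 in 0.8 t 20.4 q6 130.5
```

```bash

python3 -m jog '[{"tx":0.0001,"ty":-0.0122,"tz":0,"ax":0,"ay":0,"az":0.0167,"hand":0},{"tx":0.0003,"ty":-0.0243,"tz":0,"ax":0,"ay":0,"az":0.0333,"hand":0},{"tx":0.0003,"ty":-0.0243,"tz":0,"ax":0,"ay":0,"az":0.0333,"hand":0},{"tx":0.0003,"ty":-0.0243,"tz":0,"ax":0,"ay":0,"az":0.0333,"hand":0}]' >/dev/null; for i in 1 2 3 4; do python3 g.py; python3 -m jog '[{"tx":0,"ty":0,"tz":0,"ax":0,"ay":0,"az":0,"hand":0}]' >/dev/null; done; python3 g.py
```

```text
yaw -41.46 r 139.4 fo 2.07 Tz -0.7 M 1.373 in 0.1 t 20.8 q6 132.3
yaw -41.46 r 139.4 fo 1.92 Tz -0.71 M 1.214 in 0.6 t 20.9 q6 132.3
yaw -41.46 r 139.4 fo 2.1 Tz -0.67 M 1.432 in -0.2 t 20.9 q6 132.3
yaw -41.46 r 139.4 fo 2.01 Tz -0.66 M 1.342 in 0.0 t 21.0 q6 132.3
yaw -41.46 r 139.3 fo 1.92 Tz -0.68 M 1.246 in 0.7 t 21.1 q6 132.3
```

```bash

python3 -m jog '[{"tx":0,"ty":-0.0065,"tz":0,"ax":0,"ay":0,"az":0.009,"hand":0},{"tx":0,"ty":-0.0065,"tz":0,"ax":0,"ay":0,"az":0.009,"hand":0},{"tx":0,"ty":-0.0065,"tz":0,"ax":0,"ay":0,"az":0.009,"hand":0}]' >/dev/null; for i in 1 2 3 4; do python3 g.py; python3 -m jog '[{"tx":0,"ty":0,"tz":0,"ax":0,"ay":0,"az":0,"hand":0}]' >/dev/null; done; python3 g.py;  python3 -c "
from h import *
save('wrist','w12')"; python3 edge.py w12 260 300; python3 edge.py w12 350 400
```

```text
yaw -41.87 r 139.3 fo 2.18 Tz -0.75 M 1.439 in -0.0 t 21.4 q6 132.8
yaw -41.87 r 139.3 fo 2.04 Tz -0.75 M 1.288 in -0.9 t 21.4 q6 132.8
yaw -41.87 r 139.3 fo 2.15 Tz -0.68 M 1.471 in 0.1 t 21.5 q6 132.8
yaw -41.87 r 139.4 fo 2.06 Tz -0.77 M 1.294 in 0.0 t 21.6 q6 132.8
yaw -41.87 r 139.3 fo 2.12 Tz -0.68 M 1.441 in 0.2 t 21.7 q6 132.8
41 row [260.  98.] [300.  90.] normal 148.72 inward -31.28 dist 52.29
51 row [350.  80.] [400.  70.] normal 148.75 inward -31.25 dist 52.35
```

The mean moment is 1.39 N·m. I'll unload by turning the hand back to the hole's direction.

```bash

python3 -m jog '[{"tx":0.0017,"ty":0.0567,"tz":0,"ax":0,"ay":0,"az":-0.0778,"hand":0},{"tx":0.0069,"ty":0.1132,"tz":0,"ax":0,"ay":0,"az":-0.1556,"hand":0},{"tx":0.0156,"ty":0.1693,"tz":0,"ax":0,"ay":0,"az":-0.2333,"hand":0},{"tx":0.0156,"ty":0.1693,"tz":0,"ax":0,"ay":0,"az":-0.2333,"hand":0},{"tx":0.0156,"ty":0.1693,"tz":0,"ax":0,"ay":0,"az":-0.2333,"hand":0}]' ; python3 g.py;python3 -c "
from h import *
save('wrist','w13')"; python3 edge.py w13 240 300; python3 edge.py w13 350 420;python3 g.py
```

```text
time: 22.17
tool_pos: [456.8, 38.5, 270.1]
tcp_rot: [180.0, 0.0, -31.5]
ft_force: [-1.8, -1.3, -1.2]
finger_gap: 9.5
yaw -31.49 r 139.4 fo 0.29 Tz -0.27 M 0.017 in -0.9 t 22.2 q6 119.9
61 row [240.  91.] [300.  88.] normal 151.65 inward -28.35 dist 52.32
71 row [350.  85.] [420.  75.] normal 151.81 inward -28.19 dist 52.42
yaw -31.49 r 139.4 fo 0.46 Tz -0.29 M 0.172 in -0.2 t 22.2 q6 119.9
```

View pics/w13.png

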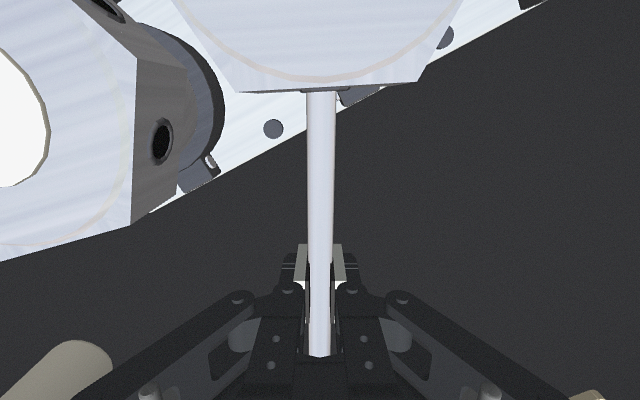

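```bash
cat > sub.py <<'E'
from h import *
import sys
def sub(f,ranges):
    s=load(f); g=cv2.GaussianBlur(cv2.cvtColor(s['pixels'],cv2.COLOR_RGB2GRAY),(3,3),0).astype(float)
    v,u=np.mgrid[0:400,0:640]; P=unproj(s,u,v); z=P[...,2]
    m=(abs(z-138)<4)&(np.hypot(P[...,0]-576.3,P[...,1]+33.3)<66)&(s['z_map']>0)
    pts=[]
    for lo,hi in ranges:
      for c in range(lo,hi+1):
        r=np.nonzero(m[:,c])[0]
        if not len(r): continue
        r=r.max(); w=np.arange(max(r-6,1),r+4); d=g[w-1,c]-g[w+1,c]; i=d.argmax()
        if 0<i<len(w)-1:
            a,b,cc=d[i-1],d[i],d[i+1]; pts.append((c,w[i]+.5*(a-cc)/(a-2*b+cc+1e-9)))
    pts=np.array(pts); W=unproj(s,pts[:,0],pts[:,1],138.)[:,:2].astype(np.float32)
    vx,vy,x0,y0=cv2.fitLine(W,cv2.DIST_HUBER,0,.01,.01).ravel(); n=np.array([-vy,vx]); d=(np.array([x0,y0])-[576.3,-33.3])@n
    if d<0:n,d=-n,-d
    res=np.abs((W-[x0,y0])@n).mean()
    a=np.degrees(np.arctan2(n[1],n[0])); print(f,len(pts),'inward',((a+360)%360-180).round(2),'dist',d.round(2),'res',res.round(2))
sub('w8',[(255,300),(345,420)]); sub('w10',[(240,295),(345,395)])
for f in sys.argv[1:]: sub(f,[(260,300),(350,405)])
E
python3 sub.py w11 w12 w13
```

```text
w8 122 inward -33.11 dist 52.37 res 0.02
w10 107 inward 27.2 dist 52.5 res 0.03
w11 97 inward -29.42 dist 52.38 res 0.02
w12 97 inward -31.5 dist 52.37 res 0.02
w13 97 inward -28.53 dist 52.4 res 0.02
```

```bash
cat > nb.py <<'E'
from h import *
import sys
def nb(f,lo,hi,rmin,rmax,cen=(585.4,97.)):
    s=load(f); g=cv2.GaussianBlur(cv2.cvtColor(s['pixels'],cv2.COLOR_RGB2GRAY),(3,3),0).astype(float)
    v,u=np.mgrid[0:400,0:640]; P=unproj(s,u,v); z=P[...,2]
    m=(abs(z-138)<3)&(np.hypot(P[...,0]-cen[0],P[...,1]-cen[1])<66)&(s['z_map']>0)
    pts=[]
    for c in range(lo,hi+1):
        r=np.nonzero(m[:,c])[0]
        if len(r):
            r=r.max(); w=np.arange(r-5,r+5); d=g[w-1,c]-g[w+1,c]; i=d.argmax()
            if 0<i<9:
                a,b,cc=d[i-1],d[i],d[i+1]; pts.append((c,w[i]+.5*(a-cc)/(a-2*b+cc+1e-9)))
    pts=np.array(pts); W=unproj(s,pts[:,0],pts[:,1],138.)[:,:2].astype(np.float32)
    vx,vy,x0,y0=cv2.fitLine(W,cv2.DIST_HUBER,0,.01,.01).ravel(); n=np.array([-vy,vx]); d=(np.array([x0,y0])-cen)@n
    if d<0:n,d=-n,-d
    print(f,len(pts),pts[0],pts[-1],'normal',np.degrees(np.arctan2(n[1],n[0])).round(2),'dist',d.round(2),'res',np.abs((W-[x0,y0])@n).mean().round(2))
nb('w8',55,155,0,0); nb('w11',48,150,0,0); nb('w12',60,165,0,0); nb('w13',10,120,0,0)
E
python3 nb.py
```

```text
w8 101 [ 55.         289.65068493] [155.         248.84883721] normal 164.54 dist 52.01 res 0.02
w11 103 [ 48.         287.91176471] [150.         246.86363636] normal 164.55 dist 52.02 res 0.02
w12 106 [ 60.         308.43150685] [165.         257.98314607] normal 164.55 dist 52.01 res 0.03
w13 111 [ 10.         258.38888889] [120.         227.51282051] normal 164.54 dist 52.04 res 0.01
```

View pics/w12.png

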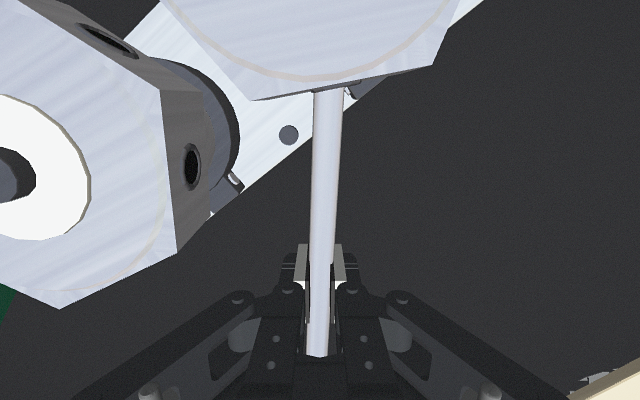

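Camera yaw is verified to 0.01° against the fixed neighbouring collar. The collar springs from -31.5° to -28.5° with the load off. That fits a softer seal of about 14 N·m/rad, with a residual of about 0.3 N·m still on it. I'll remove the last bar load and withdraw.

```bash

python3 -m jog '[{"tx":0.0004,"ty":0.02,"tz":0,"ax":0,"ay":0,"az":-0.028,"hand":0},{"tx":0.0009,"ty":0.0405,"tz":0,"ax":0,"ay":0,"az":-0.0556,"hand":0},{"tx":0.0009,"ty":0.0405,"tz":0,"ax":0,"ay":0,"az":-0.0556,"hand":0},{"tx":0.0009,"ty":0.0405,"tz":0,"ax":0,"ay":0,"az":-0.0556,"hand":0}]' ; python3 g.py;python3 -c "
from h import *
save('wrist','w14')"; python3 sub.py w13 w14;python3 g.py
```

```text
time: 22.55
tool_pos: [454.3, 33.8, 270.4]
tcp_rot: [-180.0, -0.0, -28.9]
ft_force: [-0.2, -0.5, -1.6]
finger_gap: 9.6
yaw -28.94 r 139.2 fo 0.07 Tz -0.01 M 0.061 in 0.1 t 22.6 q6 116.7
w8 122 inward -33.11 dist 52.37 res 0.02
w10 107 inward 27.2 dist 52.5 res 0.03
w13 97 inward -28.53 dist 52.4 res 0.02
w14 97 inward -28.47 dist 52.39 res 0.02
yaw -28.93 r 139.2 fo 0.01 Tz -0.01 M 0.004 in -0.6 t 22.6 q6 116.7
```

```bash

python3 -m jog '[{"tx":-0.08,"ty":0,"tz":0,"ax":0,"ay":0,"az":0,"hand":0},{"tx":-0.16,"ty":0,"tz":0,"ax":0,"ay":0,"az":0,"hand":0},{"tx":-0.24,"ty":0,"tz":0,"ax":0,"ay":0,"az":0,"hand":0},{"tx":-0.32,"ty":0,"tz":0,"ax":0,"ay":0,"az":0,"hand":0},{"tx":-0.32,"ty":0,"tz":0,"ax":0,"ay":0,"az":0,"hand":0}]';python3 g.py; python3 -m jog '[{"tx":-0.05,"ty":0,"tz":-0.2,"ax":0,"ay":0,"az":0,"hand":0},{"tx":-0.05,"ty":0.15,"tz":-0.4,"ax":0,"ay":0,"az":-0.1,"hand":0},{"tx":-0.05,"ty":0.4,"tz":-0.45,"ax":0,"ay":0,"az":-0.25,"hand":0},{"tx":-0.05,"ty":0.6,"tz":-0.45,"ax":0,"ay":0,"az":-0.4,"hand":0},{"tx":-0.05,"ty":0.6,"tz":-0.45,"ax":0,"ay":0,"az":-0.5,"hand":0}]'; python3 - <<'E'
from h import *
plan([402.4,-344.4,330],11.6)
E
```

```text
time: 23.02
tool_pos: [410.9, 57.7, 270.0]
tcp_rot: [180.0, 0.1, -28.9]
ft_force: [-1.0, 0.3, -3.3]
finger_gap: 9.6
yaw -28.86 r 188.8 fo 0.04 Tz 0.02 M 0.068 in -1.0 t 23.0 q6 119.7
time: 23.43
tool_pos: [361.4, -21.0, 339.2]
tcp_rot: [179.9, -0.1, -6.2]
ft_force: [-0.4, 0.1, -2.3]
finger_gap: 9.5
d mm [ 75.36 317.1   10.09] frac [0.5024 2.114  0.0672] turn [  0.14  -0.13 -17.75] frac [ 0.0031 -0.0028 -0.3945]
```

```bash

python3 -m jog '[{"tx":0.02,"ty":0.2,"tz":0,"ax":0,"ay":0,"az":-0.1,"hand":0},{"tx":0.04,"ty":0.45,"tz":0,"ax":0,"ay":0,"az":-0.2,"hand":0},{"tx":0.06,"ty":0.7,"tz":0,"ax":0,"ay":0,"az":-0.3,"hand":0},{"tx":0.08,"ty":0.95,"tz":0,"ax":0,"ay":0,"az":-0.39,"hand":0},{"tx":0.08,"ty":1,"tz":0,"ax":0,"ay":0,"az":-0.39,"hand":0}]'; python3 - <<'E'
from h import *
plan([402.4,-344.4,330],11.6)
E
```

```text
time: 23.85
tool_pos: [357.2, -173.5, 338.5]
tcp_rot: [179.8, -0.0, 11.3]
ft_force: [0.8, -0.4, -1.2]
finger_gap: 9.1
d mm [ 10.9  176.41   9.13] frac [0.0727 1.1761 0.0608] turn [ 0.19 -0.03 -0.32] frac [ 0.0043 -0.0007 -0.0071]
```

```bash

python3 -m jog '[{"tx":0.02,"ty":0.2,"tz":0,"ax":0,"ay":0,"az":0,"hand":0},{"tx":0.04,"ty":0.45,"tz":0,"ax":0,"ay":0,"az":0,"hand":0},{"tx":0.07,"ty":0.7,"tz":0,"ax":0,"ay":0,"az":0,"hand":0},{"tx":0.07,"ty":0.95,"tz":0,"ax":0,"ay":0,"az":0,"hand":0},{"tx":0.07,"ty":1,"tz":0,"ax":0,"ay":0,"az":0,"hand":0}]'; python3 -m jog '[{"tx":0,"ty":0.15,"tz":0.1,"ax":0,"ay":0,"az":0,"hand":0},{"tx":0,"ty":0.15,"tz":0.2,"ax":0,"ay":0,"az":0,"hand":0},{"tx":0,"ty":0.15,"tz":0.2,"ax":0,"ay":0,"az":0,"hand":0},{"tx":0,"ty":0.15,"tz":0.2,"ax":0,"ay":0,"az":0,"hand":0},{"tx":0,"ty":0.15,"tz":0.2,"ax":0,"ay":0,"az":0,"hand":0}]'; python3 - <<'E'
from h import *
plan([402.4,-344.4,270],11.64)
s=save('wrist','w15'); plan([402.4,-344.4,270],11.64)
E
```

```text
time: 24.27
tool_pos: [397.5, -318.7, 337.6]
tcp_rot: [179.9, -0.0, 11.0]
ft_force: [0.8, -0.3, -1.4]
finger_gap: 9.4
time: 24.68
tool_pos: [401.4, -335.8, 308.3]
tcp_rot: [180.0, -0.0, 11.2]
ft_force: [-0.7, 0.4, -1.5]
finger_gap: 9.7
d mm [-0.66  8.61 38.34] frac [-0.0044  0.0574  0.2556] turn [ 0.   -0.01 -0.44] frac [ 0.0001 -0.0002 -0.0098]
d mm [-0.8   8.55 38.83] frac [-0.0054  0.057   0.2589] turn [ 0.05 -0.04 -0.42] frac [ 0.0012 -0.0009 -0.0094]
```

View pics/w15.png

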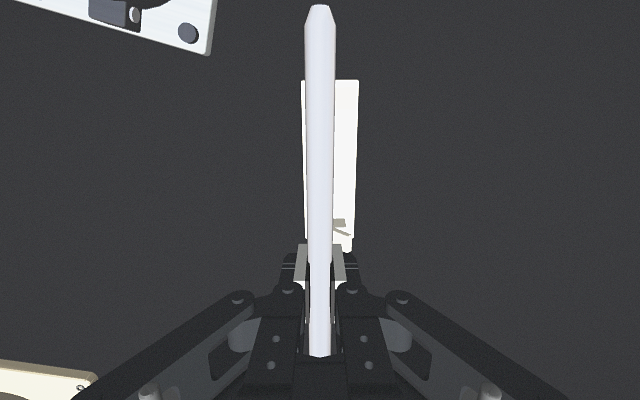

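The bar is held straight, with its tip at (319,5) and unchanged in the hand. The rest is offset about 8 mm to the right, so I'll align and lower.

```bash

python3 -m jog '[{"tx":-0.005,"ty":0.057,"tz":0,"ax":0,"ay":0,"az":-0.01,"hand":0},{"tx":-0.005,"ty":0.057,"tz":0.2,"ax":0,"ay":0,"az":-0.01,"hand":0},{"tx":-0.005,"ty":0.057,"tz":0.4,"ax":0,"ay":0,"az":-0.01,"hand":0},{"tx":-0.005,"ty":0.057,"tz":0.6,"ax":0,"ay":0,"az":-0.01,"hand":0},{"tx":-0.005,"ty":0.057,"tz":0.6,"ax":0,"ay":0,"az":-0.01,"hand":0}]'; python3 -m jog '[{"tx":0,"ty":0,"tz":0,"ax":0,"ay":0,"az":0,"hand":0},{"tx":0,"ty":0,"tz":0,"ax":0,"ay":0,"az":0,"hand":0}]';python3 - <<'E'
from h import *
plan([402.4,-344.6,198.6],11.64)
s=save('wrist','w16');save('side','s6'); save('top','t6')
v,u=np.mgrid[0:400,0:640]; P=unproj(s,u,v)
for r in range(10,240,40):
    m=(s['z_map'][r]>0)&(abs(u[r]-319)<9); print(r,P[r][m][:,2].max().round(1),end=' ')
im=cv2.imread('pics/s6.png')[110:220,290:420]; cv2.imwrite('pics/z_s6.png',cv2.resize(im,None,fx=5,fy=5,interpolation=cv2.INTER_CUBIC))
E
```

```text
time: 25.15
tool_pos: [400.1, -342.8, 212.5]
tcp_rot: [-179.6, 0.3, 11.7]
ft_force: [-1.3, 2.0, -2.9]
finger_gap: 9.7
time: 25.32
tool_pos: [402.7, -345.4, 219.9]
tcp_rot: [179.9, -0.1, 11.7]
ft_force: [-0.3, -0.4, -0.3]
finger_gap: 9.4
d mm [-0.19 -0.85 21.29] frac [-0.0013 -0.0057  0.1419] turn [ 0.11 -0.07  0.02] frac [ 0.0026 -0.0016  0.0005]
10 72.1 50 73.7 90 73.6 130 73.6 170 73.3 210 73.8
```

View pics/w16.png

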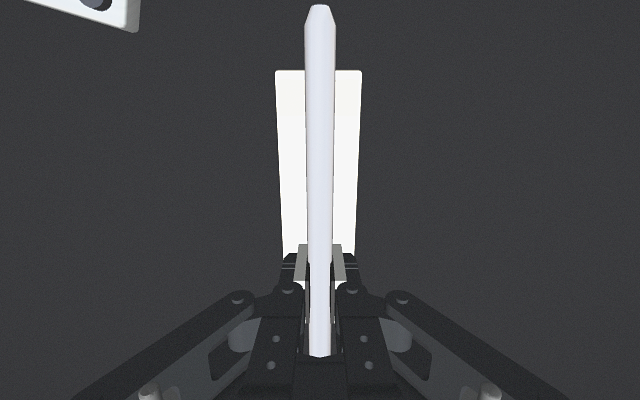

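View pics/z_s6.png

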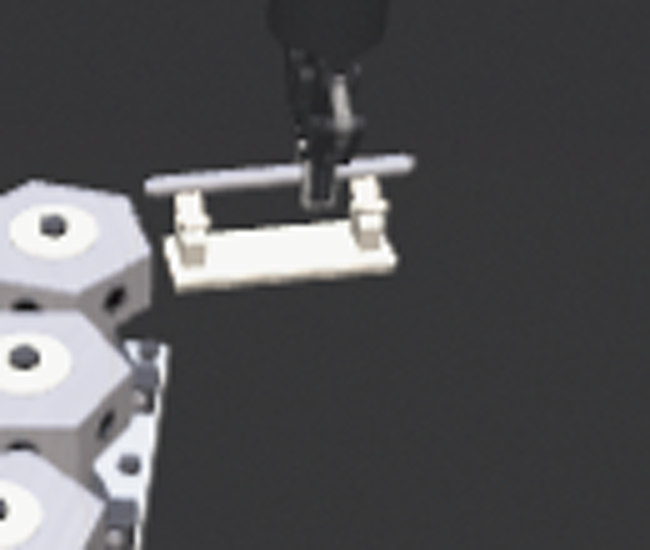

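The bar is centred over the rest: base columns 276–362, bar at 319. I'll lower it into the notches.

```bash

python3 -m jog '[{"tx":0,"ty":-0.003,"tz":0.05,"ax":0,"ay":0,"az":0,"hand":0},{"tx":0,"ty":-0.003,"tz":0.1,"ax":0,"ay":0,"az":0,"hand":0},{"tx":0,"ty":-0.003,"tz":0.13,"ax":0,"ay":0,"az":0,"hand":0},{"tx":0,"ty":-0.003,"tz":0.145,"ax":0,"ay":0,"az":0,"hand":0},{"tx":0,"ty":-0.003,"tz":0.145,"ax":0,"ay":0,"az":0,"hand":0}]'; python3 -m jog '[{"tx":0,"ty":0,"tz":0,"ax":0,"ay":0,"az":0,"hand":0},{"tx":0,"ty":0,"tz":0,"ax":0,"ay":0,"az":0,"hand":0}]'
```

```text
time: 25.88
tool_pos: [402.3, -344.9, 198.0]
tcp_rot: [179.9, -0.0, 11.7]
ft_force: [-8.3, 5.0, 20.9]
finger_gap: 9.2
time: 26.05
tool_pos: [402.3, -344.9, 198.1]
tcp_rot: [179.9, -0.0, 11.6]
ft_force: [-6.8, 4.1, 20.1]
finger_gap: 9.4
```

The bar is seated at about 20 N. I'll ease off slightly and open.

```bash

python3 -m jog '[{"tx":0,"ty":0,"tz":-0.004,"ax":0,"ay":0,"az":0,"hand":0},{"tx":0,"ty":0,"tz":-0.004,"ax":0,"ay":0,"az":0,"hand":0}]'; python3 -m jog '[{"tx":0,"ty":0,"tz":-0.004,"ax":0,"ay":0,"az":0,"hand":0.15},{"tx":0,"ty":0,"tz":-0.004,"ax":0,"ay":0,"az":0,"hand":0.25},{"tx":0,"ty":0,"tz":-0.004,"ax":0,"ay":0,"az":0,"hand":0.4},{"tx":0,"ty":0,"tz":-0.004,"ax":0,"ay":0,"az":0,"hand":0.6},{"tx":0,"ty":0,"tz":-0.004,"ax":0,"ay":0,"az":0,"hand":0.6}]' 20; python3 -m jog '[{"tx":0,"ty":0,"tz":0,"ax":0,"ay":0,"az":0,"hand":0.7},{"tx":0,"ty":0,"tz":0,"ax":0,"ay":0,"az":0,"hand":0.7},{"tx":0,"ty":0,"tz":0,"ax":0,"ay":0,"az":0,"hand":0.7},{"tx":0,"ty":0,"tz":0,"ax":0,"ay":0,"az":0,"hand":0.7}]'; python3 mb.py w17
```

```text
time: 26.22
tool_pos: [402.2, -344.9, 198.1]
tcp_rot: [179.9, -0.0, 11.6]
ft_force: [-4.4, 2.9, 15.2]
finger_gap: 9.6
time: 26.63
tool_pos: [401.8, -344.0, 196.8]
tcp_rot: [-180.0, 0.0, 11.6]
ft_force: [-0.3, 0.3, -0.2]
finger_gap: 51.2
time: 26.97
tool_pos: [401.9, -344.2, 197.2]
tcp_rot: [-180.0, 0.0, 11.6]
ft_force: [0.3, -0.6, 0.3]
finger_gap: 59.7
7217 yaw 11.692929 len 143.90205 mid [ 444.7427 -335.9286] 50.963746226417854
d mm [-0.25  0.55 -2.77] frac [-0.0017  0.0037 -0.0185] turn [-0.   -0.    0.04] frac [-0.     -0.      0.0009]
```

View pics/w17.png

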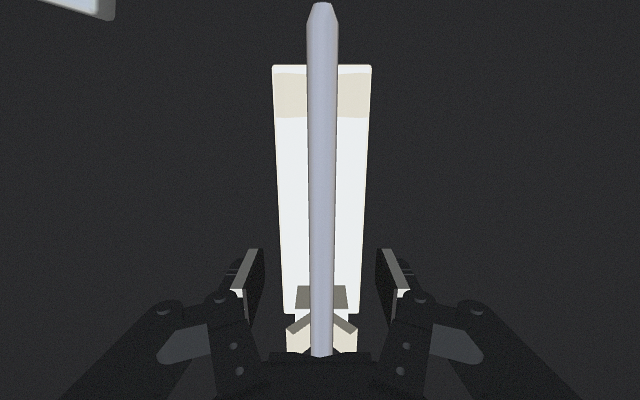

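The bar lies in the notches with its top at z = 51, and the fingers are open at (240,270) and (395,270). I'll retreat upward and check.

```bash

python3 -m jog '[{"tx":0,"ty":0,"tz":-0.15,"ax":0,"ay":0,"az":0,"hand":0.8},{"tx":0,"ty":0,"tz":-0.35,"ax":0,"ay":0,"az":0,"hand":0.8},{"tx":0,"ty":0,"tz":-0.6,"ax":0,"ay":0,"az":0,"hand":0.8},{"tx":0,"ty":0,"tz":-0.8,"ax":0,"ay":0,"az":0,"hand":0.8},{"tx":0,"ty":0,"tz":-0.8,"ax":0,"ay":0,"az":0,"hand":0.8}]';python3 -m jog '[{"tx":0,"ty":0,"tz":0,"ax":0,"ay":0,"az":0,"hand":0.8},{"tx":0,"ty":0,"tz":0,"ax":0,"ay":0,"az":0,"hand":0.8},{"tx":0,"ty":0,"tz":0,"ax":0,"ay":0,"az":0,"hand":0.8}]'; python3 mb.py w18; python3 - <<'E'
from h import *
save('top','t8'); save('side','s8')
for n,(a,b,c,d) in {'t8':(130,110,490,310)}.items():
    im=cv2.imread('pics/%s.png'%n)[b:d,a:c]; k=790/im.shape[1]; cv2.imwrite('pics/z_%s.png'%n,cv2.resize(im,None,fx=k,fy=k,interpolation=cv2.INTER_CUBIC))
E
```

```text
time: 27.43
tool_pos: [403.6, -345.9, 325.2]
tcp_rot: [179.4, -0.4, 11.6]
ft_force: [1.7, -1.6, 0.6]
finger_gap: 68.2
time: 27.68
tool_pos: [401.5, -343.7, 315.6]
tcp_rot: [-179.9, 0.1, 11.6]
ft_force: [-0.2, 0.1, -0.5]
finger_gap: 68.3
2445 yaw 11.748885 len 181.22702 mid [ 426.24457 -339.87146] 50.94065429307764
d mm [  0.33   1.46 115.32] frac [0.0022 0.0098 0.7688] turn [-0.16  0.1   0.04] frac [-0.0035  0.0022  0.0009]
```

View pics/z_t8.png

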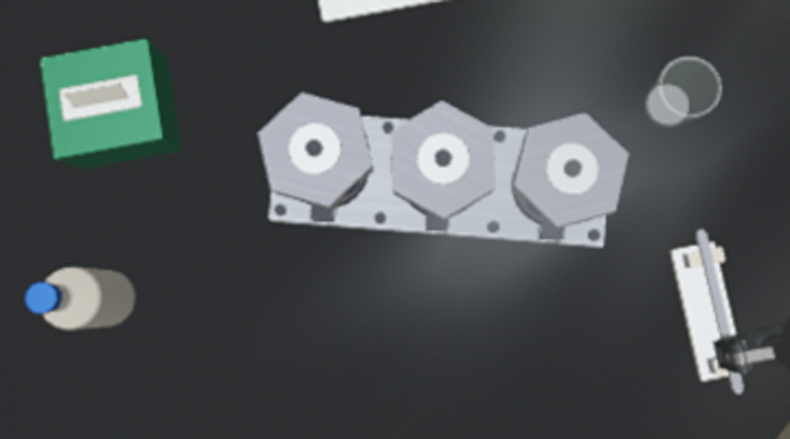

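View pics/s8.png

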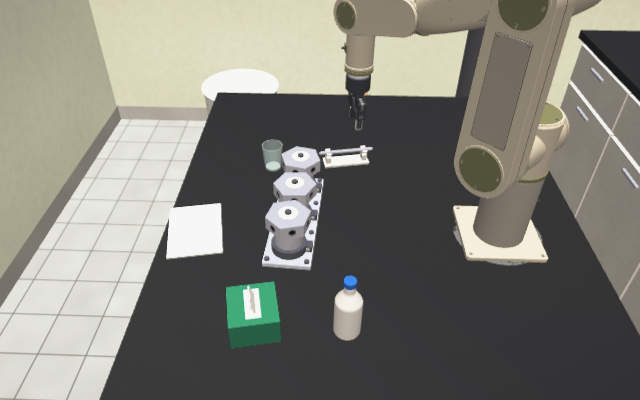

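The bar is back at (426.2,-339.9), yaw 11.7°, the same as at the start, and the other objects look untouched. One last check of the collar angle in the top view before handing in.

```bash
python3 - <<'E'
from h import *
v,u=np.mgrid[0:400,0:640]
for f in ['top0','t3','t8']:
    s=load(f); P=unproj(s,u,v); z=P[...,2]
    m=((s['z_map']>0)&(abs(z-138)<4)&(np.hypot(P[...,0]-576.3,P[...,1]+33.3)<68)).astype(np.uint8)
    c,_=cv2.findContours(m,cv2.RETR_EXTERNAL,cv2.CHAIN_APPROX_NONE); c=max(c,key=len)[:,0].astype(float)
    W=unproj(s,c[:,0],c[:,1],138.)[:,:2]; C=W.mean(0); a=np.arctan2(*(W-C).T[::-1]); r=np.hypot(*(W-C).T)
    # corner phase from 6th harmonic
    g=np.linspace(-np.pi,np.pi,720,endpoint=False); o=np.argsort(a); ri=np.interp(g,a[o],r[o],period=2*np.pi)
    ph=np.angle((ri*np.exp(-6j*g)).sum()); corner=np.degrees(-ph/6); print(f,'flat mod60',((corner+30)%60).round(1))
    hs=cv2.cvtColor(s['pixels'],cv2.COLOR_RGB2HSV)
    for nm,mm in {'green':(hs[...,0]>60)&(hs[...,0]<90)&(hs[...,1]>120)&(u<260),'blue':(hs[...,0]>100)&(hs[...,0]<120)&(hs[...,1]>150)&(u<260)}.items(): print(nm,u[mm].mean().round(2),v[mm].mean().round(2),end=' ')
    print()
hand_in()
E
```

```text
top0 flat mod60 24.6
green 179.13 157.55 blue 148.67 245.32 
t3 flat mod60 26.9
green 180.78 158.17 blue 148.63 245.27 
t8 flat mod60 32.3
green 180.75 158.18 blue 148.64 245.31 
the job is handed in; nothing more can be done
```

I tightened the middle collar with the bar, laid the bar back in its rest and handed the job in at about 28 s. No verdict was reported.

- **Tightening:** it took two clockwise strokes with one change of hole, turning the collar about 115° to the final pull. The drag before the seal read about 0.33 N·m. The last pull averaged 1.39 N·m over five readings, which ran from 1.29 to 1.47 N·m.
- **Collar:** it sprang back about 3° when I let go, and stayed there. The top view after placing the bar gave 32.3°, against 31.5° from the wrist camera. That is the same 0.7 to 1.1° offset as in the first picture, so I read it as no movement.
- **Bar:** it lies in both notches with its middle at (426.2, -339.9) mm and yaw 11.7°, matching the starting pose. Its top is at 51 mm. The hand is clear above it and measures no contact force.
- **Other objects:** the bottle cap did not move in the top view, and the beaker looked the same by eye. The wipes' green patch shifted 1.6 pixels (about 4 mm) between the first and third top views. I think that is lighting or arm shadow, since nothing came near the box.

**What disagreed:**
- **Seal stiffness:** torque and collar angle together gave about 14 N·m/rad, not the 30 stated. I went by the measured torque.
- **Force left on the seal:** I could not measure it. Spring-back against drag suggests about 10 N, but a cautious reading of the contact angle gives only about 4.5 N, close to the 4 N limit.

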